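Top up the spring-loaded tip-cartridge feeder

TASK

Take the shallow tip cartridge out of the two-bay rack, set it down on the black mat and let go of it, then take it by its long sides and lower it into the top of the feeder. Push it down against the spring until both catches snap over its top and hold it there, on top of the cartridge already inside. Do not drop it or let the spring fling it, and leave the deep cartridge and the well plate beyond the mat where they are.

Things in the scene. Friction and masses are not known exactly. Their poses are not given: they have to be found in the camera images.
- cartridge: The shallow cartridge to load: a white plastic block 60 x 40 x 18 mm (x, y, z), flat top with 6 x 4 dark dots, 40 to 85 g. Origin at the centre of its underside, z up, x along its 60 mm length. It starts in either bay of the rack, its top flush with the bay walls, so that there only its two 40 mm wide end faces can be gripped (60 mm apart).
- deep_cartridge: A cartridge of another kind in the other bay, same 60 x 40 mm outline but 34 mm high with 3 x 2 dots; same origin and axes. It stands 16 mm proud of the bay walls. Leave it.
- rack: Fixed grey plastic rack, 52 (x) x 112 (y) x 28 mm high, origin at the centre of its underside on the bench. Two bays, centres at y = -26 and +26 mm, running along x, floor 10 mm above the bench, walls 8.5 mm thick and 50 mm long with tops at 28 mm; a bay is 43.5 mm wide. Bay ends are open: a cartridge overhangs the rack by about 4 mm at each end.
- mat: Fixed black rubber mat 150 x 150 x 3 mm on the bench, origin at the centre of its underside (top 3 mm up): set the cartridge down on it, away from the edges.
- feeder: Fixed feeder: upright column on a 130 x 90 x 12 mm grey foot. Origin under the centre of the foot, on the bench; z up. A cartridge goes in flat, its length along this x, either way round. Inside 64 x 44 mm (2 mm free each side). Long sides (y) are open over the middle 46 mm down to 26 mm height, between 5 mm thick corner lips, so fingers on a cartridge's long sides can go down with it.
- feeder_mouth (a point): Point on the column's axis 110 mm above the bench, level with the rim. Column walls are straight up to 100 mm, then flare outward about 4 mm on each side up to 111 mm. The end walls (feeder's +-x, 6 mm thick) are closed: fingers on a cartridge's ends cannot go in.
- feeder_rest (a point): Point on the column's axis 80 mm above the bench: about here lies the underside of a new cartridge let go in the column, resting on the slopes of the two catches. Pushed down from there it spreads the catches, meets the cartridge below and moves it down.
- feeder_latched (a point): Point on the column's axis 51 mm above the bench: here lies the new cartridge's underside (its top at 69 mm) once latched. The catches snap in when its top gets below 69 mm; pushing the top down to about 65.5 mm is sure; the stop comes at 64 mm.
- loaded: Cartridge of the shallow kind already in the feeder under the catches, its underside 50 mm above the bench at the start (top at 68 mm), origin and axes as the shallow cartridge. It stays in, pushed lower by the new one.
- follower (a joint): Travel of the feeder's spring plate in m: 0 at the start (up), 0.017 when two cartridges are latched, 0.022 at the lower stop. The spring needs 4 N to start, 11 N at 0.017, 13 N at the stop, and it is damped; the catches add about 2 to 5 N while they are pushed aside.
- catch_a (a joint): Spring catch in the end wall at the feeder's +x, in m: 0 when it is in (nose reaches 5.5 mm into the column, flat underside 69 mm above the bench, slope on top from 74 up to 86 mm), about 0.0035 when pushed out by a passing cartridge.
- catch_b (a joint): The same catch in the end wall at the feeder's -x.
- well_plate: White 96-well plate 85 x 127 x 15 mm lying beyond the mat; origin under its centre. Bystander.

How it is judged:
By the outcome, as a careful person would: the job done as asked, in the order asked, and still so for the second after the job is handed in, with the robot touching nothing.
It also fails if it takes over 64 s, if anything falls off the work surface, if the arm or the gripper's body presses on something with over 40 N, if the wrist force passes 120 N, or if a joint passes its speed limit or range.

ROBOT

A 6-joint arm with a two-finger parallel gripper is mounted at the origin on the work surface. World frame = base frame: x ahead of the robot, y to its left, z up, the work surface at z = 0. Lengths are in mm, angles in degrees, forces in N, time in s.
With the tool pointing down it reaches from about 325 to 900 mm from the base axis. Payload 3.5 kg.
Tool frame: the origin (TCP) lies on the centre line of the jaws, within the pads' length; the fingertips stand 17 mm ahead of it and the grasp point (between the pads) lies 2 mm behind it; z points along the fingers, y is the direction in which the jaws open and shut (so a half turn about z gives the same grasp; the last joint's range is limited). The gripper opens to 85 mm and grips with 20 to 120 N. Pads are 22 mm wide; open, the fingers measure 114 mm over their backs; the gripper's body (76 mm by 85 mm) begins 54 mm behind the grasp point. The pads swing forward as they close: fully open they stand 13 mm farther back than shut.
Start: joints at [-79.32, 15.837, -1.513, 72.651, 0, 84.076], TCP at [178.588, -598.939, 248.313] pointing down, gripper open.
Joint ranges: [-178.77, 178.77], [-48.84, 107.48], [-61.69, 71.31], [-111.58, 123.2], [-90, 87.43], [-180, 180]. Speed limits (degrees/s): [147.25, 147.25, 180, 180, 180, 180].

INTERFACE

Orientations are given as a 3x3 rotation matrix whose columns are the frame's x, y, z axes.
In Python, from workcell import state, snapshot, get_calibration, job_done gives the robot as it stands. The module is installed in compiled form; this text tells all that it offers.
- The arm moves only by the tool drive_tool, never from a script. Its argument "moves" is a list of rows, each an object with "hand": the gripper command: -1 is fully open, 1 is shut, values between are in proportion; "translation": the shift along the tool's x, y, z scaled (see below), a list of three; "turn": the turn, a rotation vector about the tool's x, y, z scaled (see below), a list of three. In form: [{"hand": hand, "translation": [dx, dy, dz], "turn": [rx, ry, rz]}, ...]. A call has 1 to 5 rows; each row shifts and turns the commanded pose from where the row before left it, along the tool's axes as they then stand; what a row does not reach is not made up. The controller multiplies each number of a shift by 0.025 m and each number of a turn by 4 degrees. A row lasts 1/8 s, in which the tool goes at most 62.5 mm and 10.7 degrees, less where a joint would pass 70% of its speed; a pose out of reach is approached as far as the arm can. A call with a number of a shift or a turn outside -1 to 1 is refused whole. A call with a gripper value outside its range is refused whole. The fingers move at their own pace and stop on an object; "newtons" is the grip in N (left out, the last holds). Time passes only in rows, so rows that do not move let the fingers close. It gives the time, the measured TCP pose, the force and the opening at its end, in the units of the state.
- state(): the state, without advancing time (a new reading comes with each control period).
- snapshot(name): name is "scene" or "top"; returns (picture, depth): 400x640x3 uint8, blue, green, red; 400x640 float32, mm along the optical axis (not along the pixel's ray), 0 where there is no reading.
- get_calibration(name): a dict with "camera_matrix" (3x3 intrinsics, pixels), "extrinsics" (4x4, takes a point from world to camera coordinates). Camera axes: x right, y up, looking along -z (the intrinsics and any distortion apply to the point x, -y, -z); pixel columns grow to the right and rows downward; lengths in mm; the calibration is good to about 2 mm. A picture is of the moment at which its call begins. get_calibration takes no time and is no camera call.
- job_done(): hands the job in, once; it reports no verdict.
The state is a dict: "time": time; "joints": joint angles; "joint_velocities": joint speeds; "joint_efforts": joint torques, N m; "position": TCP position; "tool_rot": TCP orientation; "wrist_force": force on the tool from outside, world axes, zero at the start; "ft_torque": the same for the moment, N m; "width": opening from 0.0 (shut) to 1.0 (fully open).
Only numpy, scipy, OpenCV 4.12 (cv2) and the standard library are available. Lean on these libraries where they do the work, as an engineer would, in place of code of your own. Each camera call takes 0.05 s, during which the arm holds its last target.

## Working session

There is one attempt and no reset: what is moved stays moved. The work goes in short steps, Python scripts to look and compute and a tool call to move; the robot and the scene stay as the last step left them, time stands still between calls to the robot, and variables do not carry over. Pictures are saved under pics/ and viewed, and the job is handed in when it is done.

Besides the shell and the picture viewer there is one more tool, called after "Call:" by a JSON object that holds its "api" and its "payload". drive_tool: Moves the arm, as the interface text tells. Its arguments: {"type":"object","properties":{"moves":{"type":"array","items":{"type":"object","properties":{"hand":{"type":"number"},"translation":{"type":"array","items":{"type":"number","minimum":-1,"maximum":1}},"turn":{"type":"array","items":{"type":"number","minimum":-1,"maximum":1}}}}},"newtons":{"type":"number"}},"required":["moves"]}

```bash
ls; mkdir -p pics
python3 - <<'E'
from workcell import *
import cv2,numpy as np
print(state())
for n in("scene","top"):
    c=get_calibration(n);print(n,c)
    p,d=snapshot(n);cv2.imwrite(f"pics/{n}0.png",p);np.save(f"pics/{n}0.npy",d);np.save(f"pics/{n}0_img.npy",p);print((d>0).mean(),d[d>0].min(),d.max())
E
```

```text
pics
{'time': 0.0, 'joints': array([-7.93205191e+01,  1.58787321e+01, -1.59819486e+00,  7.26505421e+01,
        8.45470635e-04,  8.40744176e+01]), 'joint_velocities': array([ 0.00806404, -0.01435358, -0.02901488,  0.06920938, -0.11948383,
        0.0620018 ]), 'joint_efforts': array([-9.17680991e-04, -4.45507801e+01,  2.95205265e+01,  1.63141853e-02,
       -1.19766510e-04, -3.23576206e-07]), 'position': array([ 178.45176885, -598.20832847,  247.15162433]), 'tool_rot': array([[ 9.58297377e-01,  2.85772600e-01, -3.97778626e-04],
       [ 2.85772772e-01, -9.58294908e-01,  2.18895224e-03],
       [ 2.44353340e-04, -2.21134149e-03, -9.99997525e-01]]), 'wrist_force': array([ 0.44956264,  0.0712819 , -0.03878039]), 'ft_torque': array([-0.05369751, -0.02663262, -0.02872428]), 'width': 1.000385390628323}
scene {'camera_matrix': array([[388.44517845,   0.        , 328.33235208],
       [  0.        , 388.44517845, 197.19435166],
       [  0.        ,   0.        ,   1.        ]]), 'extrinsics': array([[-5.29511512e-01,  8.48297783e-01, -2.90353054e-03,
         3.04099146e+02],
       [-6.70005351e-01, -4.16116316e-01,  6.14768282e-01,
         3.33814227e+02],
       [ 5.20298364e-01,  3.27472264e-01,  7.88702434e-01,
        -1.17640157e+03],
       [ 0.00000000e+00,  0.00000000e+00,  0.00000000e+00,
         1.00000000e+00]])}
0.9959609375 605.48596 3002.934
top {'camera_matrix': array([[378.99329101,   0.        , 314.99013252],
       [  0.        , 378.99329101, 193.21625054],
       [  0.        ,   0.        ,   1.        ]]), 'extrinsics': array([[-1.33535563e-02, -9.99514136e-01,  2.81633707e-02,
         3.45035045e+00],
       [ 9.94186862e-01, -1.02624169e-02,  1.07178203e-01,
        -5.68711470e+02],
       [-1.06837104e-01,  2.94308633e-02,  9.93840861e-01,
        -9.13459478e+02],
       [ 0.00000000e+00,  0.00000000e+00,  0.00000000e+00,
         1.00000000e+00]])}
0.9960703125 588.51337 1886.2367
```

View pics/scene0.png

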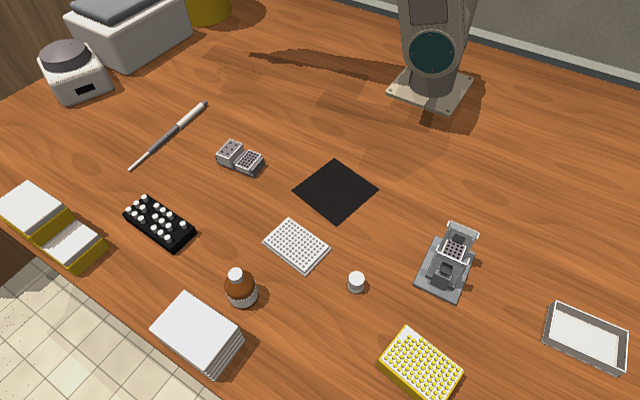

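View pics/top0.png

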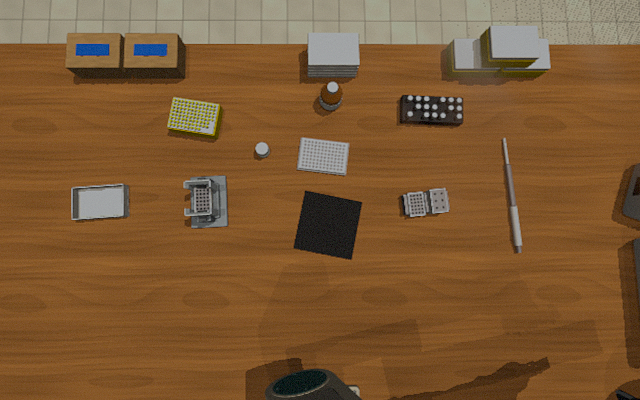

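The scene view has the rack at about (240,157), mat (335,190) and feeder (450,262). In the top view the rack is at (426,203), with the shallow cartridge (many dots) at (415,204) and the deep one at (438,201). The mat is at (328,225) and the feeder at (205,200). I'll zoom in next.

```bash
cat > h.py <<'E'
import numpy as np,cv2
from workcell import *
def cal(n):
    c=get_calibration(n);return c["camera_matrix"],c["extrinsics"]
def ray(n,u,v):
    K,E=cal(n);R=E[:3,:3];t=E[:3,3]
    d=np.array([(u-K[0,2])/K[0,0],-(v-K[1,2])/K[1,1],-1.]);return -R.T@t,R.T@d
def onz(n,u,v,z):
    o,d=ray(n,u,v);return o+d*(z-o[2])/d[2]
def dep(n,u,v,D):
    o,d=ray(n,u,v);return o+d*D
def proj(n,P):
    K,E=cal(n);q=E[:3,:3]@np.array(P,float)+E[:3,3];q=np.array([q[0],-q[1],-q[2]]);r=K@q;return r[:2]/r[2]
def tri(u1,u2):
    # top, scene
    o1,d1=ray("top",*u1);o2,d2=ray("scene",*u2)
    s=np.linalg.lstsq(np.c_[d1,-d2],o2-o1,rcond=None)[0]
    a=o1+d1*s[0];b=o2+d2*s[1];return (a+b)/2,np.linalg.norm(a-b)
def cloud(n,D):
    K,E=cal(n);v,u=np.mgrid[:400,:640];d=np.stack([(u-K[0,2])/K[0,0],-(v-K[1,2])/K[1,1],-np.ones(u.shape)],-1)*D[...,None]
    return (d-E[:3,3])@E[:3,:3]
E
python3 - <<'E'
from h import *
for n,bs in(("top",dict(rack=(395,180,60,45),feed=(175,165,60,70))),("scene",dict(rack=(205,130,65,50),feed=(405,210,80,100)))):
    p=np.load(f"pics/{n}0_img.npy")
    tiles=[cv2.resize(p[y:y+h,x:x+w],None,fx=f,fy=f,interpolation=cv2.INTER_NEAREST) for (x,y,w,h) in bs.values() for f in [360//max(w,h)]]
    H=max(t.shape[0] for t in tiles);print(n,[t.shape for t in tiles])
    cv2.imwrite(f"pics/{n}0z.png",np.hstack([np.pad(t,((0,H-t.shape[0]),(0,10),(0,0))) for t in tiles]))
E
```

```text
top [(270, 360, 3), (350, 300, 3)]
scene [(250, 325, 3), (300, 240, 3)]
```

View pics/top0z.png

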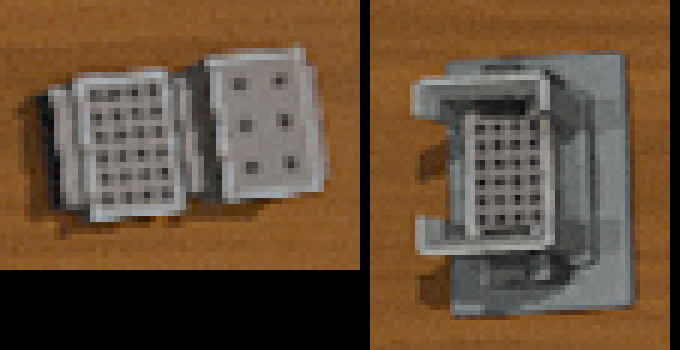

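View pics/scene0z.png

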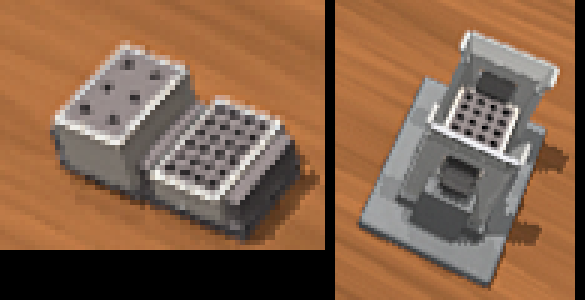

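Run:
```python
from h import *
for n in("top","scene"):
    P=cloud(n,np.load(f"pics/{n}0.npy"))
    D=np.load(f"pics/{n}0.npy")
    def band(c,r,lo,hi,nm):
        m=(np.hypot(P[...,0]-c[0],P[...,1]-c[1])<r)&(P[...,2]>lo)&(P[...,2]<hi)&(D>0)
        q=P[m]
        if len(q)<5: print(n,nm,len(q));return
        r_=cv2.minAreaRect(q[:,:2].astype(np.float32));print(n,nm,len(q),"z",np.percentile(q[:,2],[5,50,95]).round(1),"mean",q.mean(0).round(1),"rect",np.round(r_[0],1),np.round(r_[1],1),round(r_[2],1))
    g=onz("top",426,203,28);f=onz("top",205,200,20);mt=onz("top",328,225,3);print(g,f,mt)
    band(g,90,36,60,"deep");band(g,90,20,33,"rack+shallow")
    band(f,120,90,125,"rim");band(f,120,60,74,"loadedtop");band(f,120,8,18,"foot");band(mt,60,-10,20,"mat")
    band(mt,300,-5,5,"bench")
```

```text
[ 541.39459575 -281.90781081   28.        ] [555.66444128 270.97208538  20.        ] [490.03226053 -36.11440375   3.        ]
top deep 411 z [41.  44.6 47.6] mean [ 545.6 -305.7   44.6] rect [ 546.  -306.9] [59.9 41.2] 5.3
top rack+shallow 617 z [24.  28.5 31.6] mean [ 540.2 -260.2   28.2] rect [ 542.7 -281. ] [ 61.1 113.4] 6.4
top rim 292 z [ 93.6 108.7 113.4] mean [557.2 268.4 106.5] rect [553.3 266.1] [79.8 59.2] 3.1
top loadedtop 470 z [61.8 68.4 72.2] mean [551.3 265.   68.1] rect [552.3 265.2] [101.4  53.9] 1.3
top foot 737 z [ 9.3 12.1 15.1] mean [545.6 254.5  12.1] rect [552.8 266. ] [129.6  90.6] 2.8
top mat 1747 z [0.7 3.5 6.4] mean [489.7 -36.1   3.5] rect [490.5 -36.3] [117.4 117. ] 89.4
top bench 39391 z [-2.3  0.6  3.7] mean [472.2 -33.8   0.6] rect [489.1 -40.4] [591.  599.7] 77.1
[ 541.39459575 -281.90781081   28.        ] [555.66444128 270.97208538  20.        ] [490.03226053 -36.11440375   3.        ]
scene deep 325 z [38.5 43.  45.3] mean [ 550.5 -302.3   42.6] rect [ 548.7 -303.9] [59.9 41.2] 4.1
scene rack+shallow 563 z [22.7 26.9 30.2] mean [ 547.6 -258.8   26.8] rect [ 545.5 -279. ] [ 62.1 116.1] 7.6
scene rim 624 z [ 91.5 103.3 111.5] mean [552.8 268.7 102.8] rect [554.9 268.1] [80.9 59.4] 2.9
scene loadedtop 581 z [62.1 67.8 73.3] mean [556.3 268.2  67.9] rect [562.9 268.3] [88.7 53.7] 2.9
scene foot 1113 z [ 8.9 11.  13.5] mean [575.2 268.2  11.1] rect [555.2 268.1] [131.5  89.7] 2.8
scene mat 1518 z [0.  2.  4.1] mean [491.4 -35.1   2.1] rect [489.9 -35.2] [118.6 117.8] 33.6
scene bench 35587 z [-3.1 -0.8  2.1] mean [518.1 -14.   -0.7] rect [488.2 -44.3] [583.  597.2] 83.2
```

Run:
```python
from h import *
def dots(n,box,thr=12):
    x,y,w,h=box;g=cv2.cvtColor(np.load(f"pics/{n}0_img.npy"),cv2.COLOR_BGR2GRAY)[y:y+h,x:x+w]
    f=8;G=cv2.resize(g,None,fx=f,fy=f,interpolation=cv2.INTER_CUBIC);B=cv2.morphologyEx(cv2.GaussianBlur(G,(0,0),3),cv2.MORPH_BLACKHAT,np.ones((31,31)))
    m=(B>thr).astype(np.uint8);k,_,s,c=cv2.connectedComponentsWithStats(m)
    c=[(cc+.5)/f-.5+(x,y) for cc,ss in zip(c[1:],s[1:]) if 40<ss[4]<700]
    v=cv2.cvtColor(G,cv2.COLOR_GRAY2BGR)
    for q in c: cv2.circle(v,tuple(int(t) for t in ((q-(x,y)+.5)*f)),4,(0,0,255),-1)
    return np.array(c),v
out=[]
for n,b in(("top",(405,188,24,32)),("top",(430,186,22,30)),("scene",(233,147,34,28)),("top",(190,185,24,32)),("scene",(440,235,30,24))):
    c,v=dots(n,b);print(n,len(c),c.mean(0));out.append(cv2.resize(v,(250,250)))
cv2.imwrite("pics/dots1.png",np.vstack([np.hstack(out[:3]),np.hstack(out[3:]+[out[0]*0])]))
```

```text
top 4 [417.15964476 209.66325231]
top 13 [438.36153682 199.73594726]
scene 11 [248.4341305  160.09272278]
top 9 [197.23512348 192.80093491]
scene 3 [452.66455731 245.66143447]
```

View pics/dots1.png

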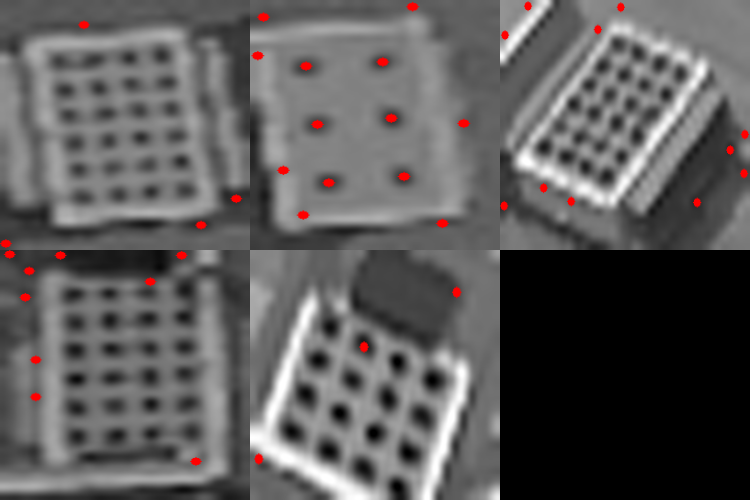

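```bash
cat >> h.py <<'E'
def minima(p,box,bright=95,f=8,depth=10,k=17):
    x,y,w,h=box;g=cv2.cvtColor(p,cv2.COLOR_BGR2GRAY)[y:y+h,x:x+w]
    G=cv2.GaussianBlur(cv2.resize(g,None,fx=f,fy=f,interpolation=cv2.INTER_CUBIC),(0,0),2.5).astype(np.float32)
    m=(G<=cv2.erode(G,np.ones((k,k)))+1e-6)&(cv2.blur(G,(33,33))-G>depth)
    kk,_,s,c=cv2.connectedComponentsWithStats(m.astype(np.uint8))
    c=(c[1:]+.5)/f-.5+(x,y)
    v=cv2.cvtColor(G.astype(np.uint8),cv2.COLOR_GRAY2BGR)
    for i,q in enumerate(c):
        a=tuple(int(t) for t in ((q-(x,y)+.5)*f));cv2.circle(v,a,3,(0,0,255),-1);cv2.putText(v,str(i),a,0,.4,(0,255,0),1)
    return c,v
E
python3 - <<'E'
from h import *
out=[]
for n,b in(("top",(405,188,24,32)),("scene",(233,147,34,28)),("top",(190,185,24,32)),("scene",(440,235,30,24))):
    c,v=minima(np.load(f"pics/{n}0_img.npy"),b,depth=4);print(n,len(c),[(i,*q.round(2)) for i,q in enumerate(c)]);out.append(cv2.resize(v,(380,290)))
cv2.imwrite("pics/dots2.png",np.vstack([np.hstack(out[:2]),np.hstack(out[2:])]))
E
```

```text
top 57 [(0, np.float64(405.49), np.float64(187.7)), (1, np.float64(409.16), np.float64(187.61)), (2, np.float64(418.1), np.float64(189.87)), (3, np.float64(421.75), np.float64(189.75)), (4, np.float64(428.38), np.float64(190.5)), (5, np.float64(408.06), np.float64(190.81)), (6, np.float64(410.12), np.float64(190.75)), (7, np.float64(411.95), np.float64(190.79)), (8, np.float64(414.33), np.float64(190.8)), (9, np.float64(426.23), np.float64(191.5)), (10, np.float64(405.7), np.float64(193.4)), (11, np.float64(420.02), np.float64(194.6)), (12, np.float64(416.88), np.float64(194.94)), (13, np.float64(413.5), np.float64(195.25)), (14, np.float64(428.38), np.float64(195.31)), (15, np.float64(410.25), np.float64(195.44)), (16, np.float64(406.86), np.float64(197.21)), (17, np.float64(428.17), np.float64(197.67)), (18, np.float64(417.1), np.float64(198.27)), (19, np.float64(420.56), np.float64(198.06)), (20, np.float64(406.94), np.float64(198.56)), (21, np.float64(414.0), np.float64(198.81)), (22, np.float64(410.77), np.float64(199.1)), (23, np.float64(424.16), np.float64(200.61)), (24, np.fl
[... 9366 characters left out ...]
at64(251.94)), (34, np.float64(454.38), np.float64(252.06)), (35, np.float64(464.31), np.float64(253.38)), (36, np.float64(469.24), np.float64(253.43)), (37, np.float64(448.94), np.float64(253.81)), (38, np.float64(458.5), np.float64(254.0)), (39, np.float64(441.0), np.float64(255.31)), (40, np.float64(453.15), np.float64(255.48)), (41, np.float64(469.18), np.float64(255.68)), (42, np.float64(463.35), np.float64(255.98)), (43, np.float64(444.0), np.float64(256.31)), (44, np.float64(465.56), np.float64(256.75)), (45, np.float64(445.94), np.float64(257.27)), (46, np.float64(457.19), np.float64(257.31)), (47, np.float64(447.75), np.float64(258.44)), (48, np.float64(462.44), np.float64(258.38))]
```

View pics/dots2.png

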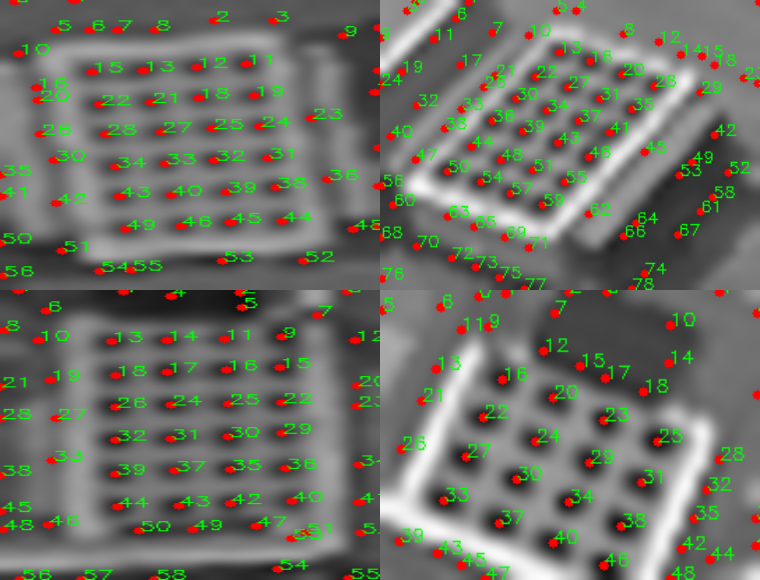

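Run:
```python
from h import *
T=[(422.31,211.94),(412.44,212.81),(420.02,194.6),(410.25,195.44)]
S=[(248.5,151.5),(257,154.81),(238.52,163.02),(247.06,166.25)]
P=[]
for a,b in zip(T,S):
    p,e=tri(a,b);P.append(p);print(p.round(1),round(e,2), onz("top",*a,28).round(1),onz("scene",*b,28).round(1))
P=np.array(P);print("c",P.mean(0),"yaw",np.degrees(np.arctan2(*(P[2]+P[3]-P[0]-P[1])[1::-1])),np.linalg.norm(P[2]-P[0]),np.linalg.norm(P[1]-P[0]))
L=np.array([onz("top",*q,68) for q in[(196.6,190.23),(207.31,189.62),(196.94,208.38),(207.89,207.84)]])
print("loaded",L.mean(0),np.degrees(np.arctan2(*(L[0]+L[1]-L[2]-L[3])[1::-1])))
L=np.array([onz("scene",*q,28) for q in S]);print("scene c",L.mean(0),np.array([onz("top",*q,28) for q in T]).mean(0))
```

```text
[ 518.8 -271.7   25.4] 1.47 [ 519.1 -271.6   28. ] [ 520.4 -269.    28. ]
[ 516.8 -246.4   25.6] 1.86 [ 517.2 -246.6   28. ] [ 518.2 -243.7   28. ]
[ 562.5 -267.7   25.4] 1.85 [ 562.8 -267.7   28. ] [ 563.9 -264.7   28. ]
[ 560.5 -242.4   26.4] 2.03 [ 560.9 -242.8   28. ] [ 561.2 -240.2   28. ]
c [ 539.66828114 -257.05672807   25.6747854 ] yaw 5.309566399947209 43.89682918477289 25.36476807613433
loaded [553.6843029 265.1507107  68.       ] 2.477496997042305
scene c [ 540.91267682 -254.38437533   28.        ] [ 539.96560016 -257.16796367   28.        ]
```

```bash
cat >> h.py <<'E'
def plan(x,y,z,psi,n=None):
    s=state();R=s["tool_rot"];p=s["position"];ps=np.degrees(np.arctan2(R[1,0],R[0,0]))
    dpsi=(psi-ps+180)%360-180;d=np.array([x,y,z])-p
    print("t %.2f pos"%s["time"],p.round(1),"psi %.1f"%ps,"tilt",R[:2,2].round(4),"F",s["wrist_force"].round(1),"w %.3f"%s["width"],"J",s["joints"].round(0)[[0,5]])
    n0=int(np.ceil(max(np.linalg.norm(d)/30,abs(dpsi)/4,1)));n=n or n0
    print("n",n,"(min",n0,") total world",d.round(1),"dpsi",round(dpsi,1),"turn/row z",round(-dpsi/n/4,3))
    for i in range(n):
        a=np.radians(ps+dpsi*i/n);X=np.array([np.cos(a),np.sin(a),0]);Y=np.array([np.sin(a),-np.cos(a),0]);q=d/n/25
        print(i,np.round([q@X,q@Y,-q[2]],2).tolist())
E
python3 -c "
from h import *
plan(540.5,-256,130,95.3,20)"
```

```text
t 0.10 pos [ 178.4 -598.3  247.3] psi 16.6 tilt [-0.0003  0.002 ] F [ 0.8 -0.  -0.1] w 1.002 J [-79.  84.]
n 20 (min 20 ) total world [ 362.1  342.3 -117.3] dpsi 78.7 turn/row z -0.984
0 [0.89, -0.45, 0.23]
1 [0.92, -0.39, 0.23]
2 [0.94, -0.32, 0.23]
3 [0.96, -0.26, 0.23]
4 [0.98, -0.19, 0.23]
5 [0.99, -0.12, 0.23]
6 [0.99, -0.06, 0.23]
7 [1.0, 0.01, 0.23]
8 [0.99, 0.08, 0.23]
9 [0.99, 0.15, 0.23]
10 [0.97, 0.22, 0.23]
11 [0.96, 0.28, 0.23]
12 [0.93, 0.35, 0.23]
13 [0.91, 0.41, 0.23]
14 [0.88, 0.47, 0.23]
15 [0.84, 0.53, 0.23]
16 [0.8, 0.59, 0.23]
17 [0.76, 0.64, 0.23]
18 [0.72, 0.69, 0.23]
19 [0.67, 0.74, 0.23]
```

Call:
{"api": "drive_tool", "payload": {"moves": [{"hand":-1,"translation":[0.89,-0.45,0.23],"turn":[0,0,-0.98]},{"hand":-1,"translation":[0.92,-0.39,0.23],"turn":[0,0,-0.98]},{"hand":-1,"translation":[0.94,-0.32,0.23],"turn":[0,0,-0.98]},{"hand":-1,"translation":[0.96,-0.26,0.23],"turn":[0,0,-0.98]},{"hand":-1,"translation":[0.98,-0.19,0.23],"turn":[0,0,-0.98]}]}}

```text
time: 0.72
position: [270.6, -511.3, 219.1]
tool_rot: [[0.804, 0.595, -0.0], [0.595, -0.804, 0.001], [0.0, -0.0, -1.0]]
wrist_force: [0.6, 0.0, 0.0]
width: 0.999
```

Call:
{"api": "drive_tool", "payload": {"moves": [{"hand":-1,"translation":[0.99,-0.12,0.23],"turn":[0,0,-0.98]},{"hand":-1,"translation":[0.99,-0.06,0.23],"turn":[0,0,-0.98]},{"hand":-1,"translation":[1.0,0.01,0.23],"turn":[0,0,-0.98]},{"hand":-1,"translation":[0.99,0.08,0.23],"turn":[0,0,-0.98]},{"hand":-1,"translation":[0.99,0.15,0.23],"turn":[0,0,-0.98]}]}}

```text
time: 1.35
position: [360.9, -425.7, 190.4]
tool_rot: [[0.557, 0.83, -0.0], [0.83, -0.557, 0.0], [0.0, -0.0, -1.0]]
wrist_force: [-0.2, 0.2, 0.3]
width: 0.999
```

Tracking is good.

Call:
{"api": "drive_tool", "payload": {"moves": [{"hand":-1,"translation":[0.97,0.22,0.23],"turn":[0,0,-0.98]},{"hand":-1,"translation":[0.96,0.28,0.23],"turn":[0,0,-0.98]},{"hand":-1,"translation":[0.93,0.35,0.23],"turn":[0,0,-0.98]},{"hand":-1,"translation":[0.91,0.41,0.23],"turn":[0,0,-0.98]},{"hand":-1,"translation":[0.88,0.47,0.23],"turn":[0,0,-0.98]}]}}

```text
time: 1.98
position: [451.3, -340.2, 161.7]
tool_rot: [[0.246, 0.969, -0.0], [0.969, -0.246, 0.0], [0.0, -0.0, -1.0]]
wrist_force: [0.1, -0.4, -0.2]
width: 0.997
```

Call:
{"api": "drive_tool", "payload": {"moves": [{"hand":-1,"translation":[0.84,0.53,0.23],"turn":[0,0,-0.98]},{"hand":-1,"translation":[0.8,0.59,0.23],"turn":[0,0,-0.98]},{"hand":-1,"translation":[0.76,0.64,0.23],"turn":[0,0,-0.98]},{"hand":-1,"translation":[0.72,0.69,0.23],"turn":[0,0,-0.98]},{"hand":-1,"translation":[0.67,0.74,0.23],"turn":[0,0,-0.98]}]}}

```text
time: 2.6
position: [541.8, -255.0, 132.9]
tool_rot: [[-0.093, 0.996, -0.0], [0.996, 0.093, 0.0], [0.0, -0.0, -1.0]]
wrist_force: [-0.4, 1.0, -0.5]
width: 1.006
```

```bash
cat >> h.py <<'E'
def shot(tag,bt,bs,f=None):
    ts=[]
    for n,(x,y,w,h) in(("top",bt),("scene",bs)):
        p,d=snapshot(n);np.save(f"pics/{n}{tag}.npy",d);np.save(f"pics/{n}{tag}_img.npy",p)
        k=min(390//w,380//h);ts.append(cv2.resize(p[y:y+h,x:x+w],None,fx=k,fy=k,interpolation=cv2.INTER_NEAREST));print(n,"origin",x,y,"zoom",k)
    H=max(t.shape[0] for t in ts)
    cv2.imwrite(f"pics/z{tag}.png",np.hstack([np.pad(t,((0,H-t.shape[0]),(0,10),(0,0))) for t in ts]))
def pts(n,tag,c,r,lo,hi):
    D=np.load(f"pics/{n}{tag}.npy");P=cloud(n,D);return P[(np.hypot(P[...,0]-c[0],P[...,1]-c[1])<r)&(P[...,2]>lo)&(P[...,2]<hi)&(D>0)]
E
python3 - <<'E'
from h import *
plan(540.5,-256,70,95.3)
shot("1",(380,140,95,95),(180,70,95,110))
for n in("top","scene"):
    q=pts(n,"1",(540.5,-256),75,60,175);print(n,len(q));
    for z in range(60,175,8):
        w=q[(q[:,2]>=z)&(q[:,2]<z+8)]
        if len(w):print(z,len(w),w.min(0).round(0),w.max(0).round(0))
E
```

```text
t 2.60 pos [ 541.8 -255.   132.9] psi 95.3 tilt [-0.0002  0.0002] F [-0.4  1.  -0.5] w 1.006 J [-31.  53.]
n 3 (min 3 ) total world [ -1.3  -1.  -62.9] dpsi -0.0 turn/row z 0.003
0 [-0.01, -0.02, 0.84]
1 [-0.01, -0.02, 0.84]
2 [-0.01, -0.02, 0.84]
top origin 380 140 zoom 4
scene origin 180 70 zoom 3
top 67
132 11 [ 486. -254.  136.] [ 593. -239.  140.]
140 14 [ 484. -254.  141.] [ 595. -239.  147.]
148 13 [ 484. -254.  148.] [ 594. -240.  156.]
156 8 [ 490. -249.  157.] [ 586. -240.  163.]
164 12 [ 485. -263.  165.] [ 599. -238.  172.]
172 9 [ 479. -267.  172.] [ 601. -237.  175.]
scene 287
124 14 [ 498. -264.  127.] [ 591. -237.  132.]
132 46 [ 494. -265.  132.] [ 598. -236.  140.]
140 63 [ 485. -268.  140.] [ 600. -234.  148.]
148 50 [ 493. -266.  148.] [ 599. -234.  156.]
156 56 [ 488. -266.  156.] [ 598. -235.  164.]
164 40 [ 480. -262.  164.] [ 600. -233.  172.]
172 18 [ 478. -251.  172.] [ 608. -233.  175.]
```

View pics/z1.png

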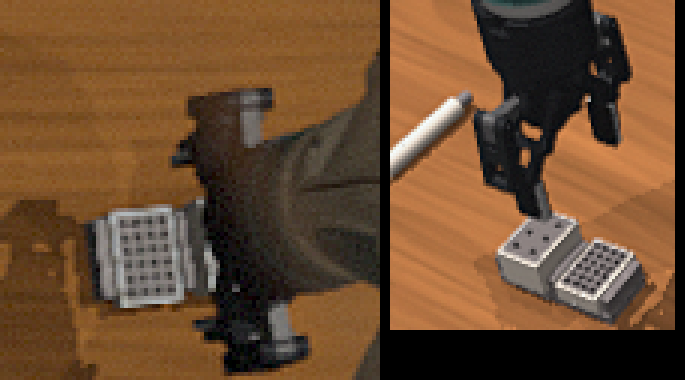

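Call:
{"api": "drive_tool", "payload": {"moves": [{"hand":-0.65,"translation":[-0.02,-0.02,0.9],"turn":[0,0,0]},{"hand":-0.65,"translation":[-0.02,-0.03,0.9],"turn":[0,0,0]},{"hand":-0.65,"translation":[0,0,0.9],"turn":[0,0,0]},{"hand":-0.65,"translation":[0,0,0.3],"turn":[0,0,0]},{"hand":-0.65,"translation":[0,0,0],"turn":[0,0,0]}]}}

```text
time: 3.32
position: [539.5, -258.1, 58.1]
tool_rot: [[-0.088, 0.996, -0.001], [0.996, 0.088, 0.0], [0.0, -0.001, -1.0]]
wrist_force: [0.6, -0.1, 0.4]
width: 0.822
```

Run:
```python
from h import *
plan(540.5,-256,29,95.3)
shot("2",(380,150,90,95),(190,90,95,95))
for n in("top","scene"):
    q=pts(n,"2",(540.5,-256),75,50,110);print(n,len(q));
    for z in range(48,110,4):
        w=q[(q[:,2]>=z)&(q[:,2]<z+4)]
        for s in(0,1):
            e=w[(w[:,0]>540)==s]
            if len(e):print(z,len(e),e.min(0).round(1),e.max(0).round(1))
```

```text
t 3.33 pos [ 539.5 -258.1   58.1] psi 95.0 tilt [-0.001   0.0004] F [ 0.6 -0.1  0.4] w 0.822 J [-32.  53.]
n 1 (min 1 ) total world [  1.    2.1 -29.1] dpsi 0.3 turn/row z -0.069
0 [0.08, 0.05, 1.17]
top origin 380 150 zoom 4
scene origin 190 90 zoom 4
top 185
48 1 [ 571.8 -250.8   51.8] [ 571.8 -250.8   51.8]
52 2 [ 571.7 -248.    52.7] [ 571.8 -245.6   53.1]
56 2 [ 490.7 -254.8   57.3] [ 498.1 -251.    59.6]
56 4 [ 573.5 -247.2   56.9] [ 583.4 -243.8   59.1]
60 5 [ 488.2 -256.5   60. ] [ 500.4 -250.    62.4]
64 4 [ 490.6 -255.7   64.5] [ 500.1 -250.5   67.1]
64 5 [ 572.5 -247.3   65.1] [ 584.8 -243.8   67.5]
68 3 [ 571.9 -249.8   68.7] [ 577.2 -243.6   71.9]
72 3 [ 490.3 -255.    73. ] [ 497.5 -250.8   74.8]
72 1 [ 576.6 -244.6   73.7] [ 576.6 -244.6   73.7]
76 1 [ 499.7 -249.9   76.9] [ 499.7 -249.9   76.9]
76 2 [ 571.3 -243.5   76.7] [ 573.8 -243.3   77.2]
80 2 [ 494.9 -251.1   80.1] [ 499.5 -250.2   83.7]
80 1 [ 573.1 -244.2   82.4] [ 573.1 -244.2   82.4]
84 1 [ 497.1 -249.9   84.3] [ 497.1 -249.9   84.3]
84 2 [ 575.2 -243.6   84.8] [ 577.4 -243.3   86.2]
88 2 [ 487.5 -255.2   8
[... 1570 characters left out ...]
 506.9 -247.4   87.6]
84 4 [ 576.  -247.4   85.2] [ 586.  -241.8   86.1]
88 12 [ 480.2 -264.5   88.2] [ 505.2 -247.5   92. ]
88 6 [ 575.4 -246.9   88.1] [ 589.4 -240.4   91.9]
92 13 [ 474.3 -266.9   93.3] [ 504.1 -245.5   95.9]
92 11 [ 575.6 -260.2   93.1] [ 604.  -238.5   95.8]
96 13 [ 479.  -256.3   96. ] [ 504.5 -247.5   99.9]
96 26 [ 572.1 -261.7   96. ] [ 606.5 -238.1   99.9]
100 24 [ 471.9 -271.1  100.5] [ 507.9 -247.1  103.7]
100 33 [ 572.3 -262.2  100. ] [ 606.7 -236.9  104. ]
104 23 [ 471.9 -270.4  104.2] [ 511.  -245.3  107.8]
104 33 [ 566.3 -262.3  104.1] [ 607.1 -239.1  107.9]
108 10 [ 476.2 -270.2  108. ] [ 511.5 -244.6  109.8]
108 9 [ 563.8 -258.5  108.1] [ 605.8 -238.1  109.9]
```

View pics/z2.png

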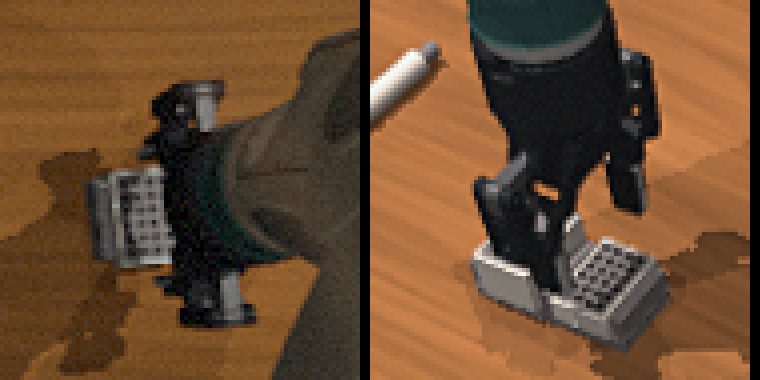

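Call:
{"api": "drive_tool", "payload": {"newtons": 40, "moves": [{"hand":-0.65,"translation":[0.05,0.08,0.4],"turn":[0,0,-0.07]},{"hand":-0.65,"translation":[0,0,0.4],"turn":[0,0,0]},{"hand":-0.65,"translation":[0,0,0.4],"turn":[0,0,0]},{"hand":-0.65,"translation":[0,0,0.24],"turn":[0,0,0]},{"hand":-0.65,"translation":[0,0,0],"turn":[0,0,0]}]}}

```text
time: 4.05
position: [541.3, -256.7, 21.4]
tool_rot: [[-0.092, 0.996, -0.002], [0.996, 0.092, 0.001], [0.001, -0.001, -1.0]]
wrist_force: [0.4, -0.5, 0.3]
width: 0.824
```

Run:
```python
from h import *
plan(541.5,-256.8,22,95.3)
shot("3",(380,150,90,95),(190,90,95,95))
```

```text
t 4.05 pos [ 541.3 -256.7   21.4] psi 95.3 tilt [-0.0015  0.0009] F [ 0.4 -0.5  0.3] w 0.824 J [-32.  53.]
n 1 (min 1 ) total world [ 0.2 -0.1  0.6] dpsi 0.0 turn/row z -0.005
0 [-0.01, 0.01, -0.02]
top origin 380 150 zoom 4
scene origin 190 90 zoom 4
```

View pics/z3.png

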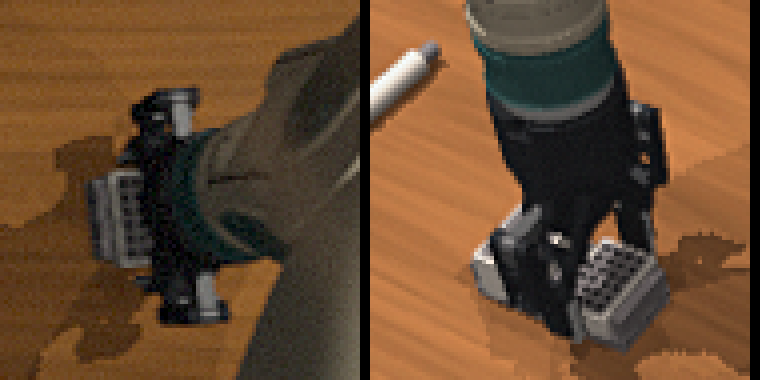

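Run:
```python
from h import *
def pz(P,o=(190,90),k=4): return ((proj("scene",P)-o)*k).round(0)
for nm,P in dict(tip_l=(576-1,-264.5,12),tip_r=(576+1,-242.5,12),back_l=(588,-264,12),cart_l=(572,-273,28),cart_r=(569,-233,28),cart_lb=(572,-273,10)).items(): print(nm,pz(P))
for n in("top","scene"):
    q=pts(n,"3",(541,-256),75,2,70)
    for z in range(4,70,6):
        w=q[(q[:,2]>=z)&(q[:,2]<z+6)]
        e=w[(w[:,0]>574)]
        if len(e):print(n,z,len(e),e.min(0).round(1),e.max(0).round(1))
```

```text
tip_l [187. 321.]
tip_r [213. 338.]
back_l [174. 335.]
cart_l [175. 295.]
cart_r [229. 318.]
cart_lb [181. 315.]
top 4 8 [ 574.9 -242.7    4. ] [ 603.5 -189.5    5.4]
top 22 2 [ 575.2 -241.7   23. ] [ 577.8 -241.6   23.1]
top 28 5 [ 574.4 -245.4   28.7] [ 584.7 -242.1   30.7]
top 34 1 [ 576.1 -242.8   37. ] [ 576.1 -242.8   37. ]
top 40 2 [ 577.7 -243.1   41.4] [ 578.1 -241.6   44.9]
top 46 1 [ 574.9 -242.4   47.2] [ 574.9 -242.4   47.2]
top 52 5 [ 581.1 -245.7   54.8] [ 591.1 -239.7   57.5]
top 58 18 [ 576.  -261.2   58.5] [ 597.5 -238.7   63.9]
top 64 32 [ 580.  -257.3   64.1] [ 602.2 -238.4   68.3]
scene 4 1 [ 576.4 -320.1    4.5] [ 576.4 -320.1    4.5]
scene 10 10 [ 577.1 -319.4   10.2] [ 586.2 -245.8   15.7]
scene 16 17 [ 576.7 -319.4   16.3] [ 589.2 -239.3   21.7]
scene 22 23 [ 575.4 -317.6   22.1] [ 590.5 -239.3   27.6]
scene 28 24 [ 577.4 -320.7   28.3] [ 591.9 -239.7   33.8]
scene 34 24 [ 574.6 -320.    34. ] [ 590.1 -239.    39.5]
scene 40 24 [ 575.6 -320.6   40. ] [ 589.9 -239.7   45.9]
scene 46 8 [ 576.  -245.9   46.9] [ 591.4 -239.4   51.8]
scene 52 10 [ 576.6 -260.7   53. ] [ 590.1 -237.4   57.5]
scene 58 31 [ 574.3 -261.6   58.3] [ 608.3 -235.9   64. ]
scene 64 49 [ 574.1 -261.6   64. ] [ 609.1 -237.    70. ]
```

Call:
{"api": "drive_tool", "payload": {"newtons": 40, "moves": [{"hand":0.2,"translation":[0,0,0],"turn":[0,0,0]},{"hand":0.2,"translation":[0,0,0],"turn":[0,0,0]},{"hand":0.2,"translation":[0,0,0],"turn":[0,0,0]},{"hand":0.2,"translation":[0,0,0],"turn":[0,0,0]}]}}

```text
time: 4.65
position: [542.5, -257.4, 22.9]
tool_rot: [[-0.092, 0.996, 0.001], [0.996, 0.092, -0.001], [-0.001, 0.001, -1.0]]
wrist_force: [0.4, -0.6, 3.8]
width: 0.693
```

Run:
```python
from h import *
plan(541.5,-256.8,22,95.3)
```

```text
t 4.65 pos [ 542.5 -257.4   22.9] psi 95.3 tilt [ 0.0011 -0.0007] F [ 0.4 -0.6  3.8] w 0.693 J [-32.  53.]
n 1 (min 1 ) total world [-1.   0.6 -0.9] dpsi 0.0 turn/row z -0.004
0 [0.03, -0.04, 0.04]
```

Call:
{"api": "drive_tool", "payload": {"moves": [{"hand":0.2,"translation":[0,0,-0.3],"turn":[0,0,0]},{"hand":0.2,"translation":[0,0,-0.5],"turn":[0,0,0]},{"hand":0.2,"translation":[0,0,-0.8],"turn":[0,0,0]},{"hand":0.2,"translation":[0,0,-0.6],"turn":[0,0,0]},{"hand":0.2,"translation":[0,0,0],"turn":[0,0,0]}]}}

```text
time: 5.28
position: [543.2, -257.8, 79.2]
tool_rot: [[-0.092, 0.996, 0.003], [0.996, 0.092, -0.002], [-0.002, 0.003, -1.0]]
wrist_force: [-0.4, 0.3, -0.7]
width: 0.69
```

Run:
```python
from h import *
plan(490,-36,100,92.8)
shot("4",(380,140,90,95),(190,60,95,120))
q=pts("scene","4",(541,-256),75,45,70)
for z in range(44,76,4):
        w=q[(q[:,2]>=z)&(q[:,2]<z+4)]
        if len(w):print(z,len(w),w.min(0).round(1),w.max(0).round(1))
```

```text
t 5.28 pos [ 543.2 -257.8   79.2] psi 95.3 tilt [ 0.0031 -0.0019] F [-0.4  0.3 -0.7] w 0.690 J [-32.  53.]
n 8 (min 8 ) total world [-53.2 221.8  20.8] dpsi -2.5 turn/row z 0.078
0 [1.13, -0.16, -0.1]
1 [1.13, -0.17, -0.1]
2 [1.13, -0.17, -0.1]
3 [1.13, -0.18, -0.1]
4 [1.12, -0.19, -0.1]
5 [1.12, -0.19, -0.1]
6 [1.12, -0.2, -0.1]
7 [1.12, -0.21, -0.1]
top origin 380 140 zoom 4
scene origin 190 60 zoom 3
44 10 [ 561.1 -311.9   45. ] [ 575.5 -282.    46. ]
64 22 [ 513.  -248.1   64.1] [ 577.9 -230.4   67.9]
68 6 [ 542.7 -246.1   68.1] [ 575.9 -230.7   69.9]
```

View pics/z4.png

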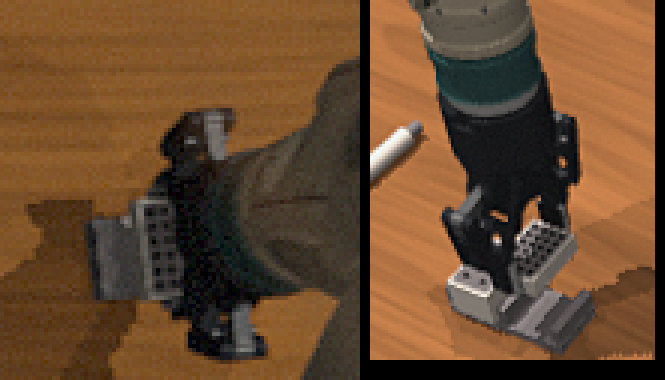

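The cartridge is lifted level and the deep one hasn't moved. Now to the mat.

Call:
{"api": "drive_tool", "payload": {"moves": [{"hand":0.2,"translation":[0.6,-0.09,-0.1],"turn":[0,0,0.06]},{"hand":0.2,"translation":[0.95,-0.15,0],"turn":[0,0,0.06]},{"hand":0.2,"translation":[1,-0.16,0],"turn":[0,0,0.06]},{"hand":0.2,"translation":[1,-0.16,0],"turn":[0,0,0.06]},{"hand":0.2,"translation":[1,-0.16,0],"turn":[0,0,0.06]}]}}

```text
time: 6.0
position: [512.9, -142.5, 79.2]
tool_rot: [[-0.072, 0.997, -0.002], [0.997, 0.072, 0.001], [0.001, -0.002, -1.0]]
wrist_force: [-0.6, 0.9, -0.3]
width: 0.69
```

Call:
{"api": "drive_tool", "payload": {"moves": [{"hand":0.2,"translation":[1,-0.17,0],"turn":[0,0,0.06]},{"hand":0.2,"translation":[1,-0.17,0],"turn":[0,0,0.06]},{"hand":0.2,"translation":[1,-0.18,0],"turn":[0,0,0.06]},{"hand":0.2,"translation":[0.9,-0.19,0.3],"turn":[0,0,0.06]},{"hand":0.2,"translation":[0.55,-0.15,0.6],"turn":[0,0,0.06]}]}}

```text
time: 6.62
position: [484.9, -33.5, 57.0]
tool_rot: [[-0.052, 0.999, 0.0], [0.999, 0.052, 0.0], [0.0, 0.0, -1.0]]
wrist_force: [-0.1, 0.0, -0.6]
width: 0.695
```

Call:
{"api": "drive_tool", "payload": {"moves": [{"hand":0.2,"translation":[0,0,0.5],"turn":[0,0,0]},{"hand":0.2,"translation":[0,0,0],"turn":[0,0,0]}]}}

```text
time: 6.88
position: [484.6, -35.4, 43.3]
tool_rot: [[-0.05, 0.999, -0.003], [0.999, 0.05, 0.0], [0.0, -0.003, -1.0]]
wrist_force: [0.8, 0.0, -0.2]
width: 0.688
```

Run:
```python
from h import *
plan(490,-36,16.5,92.8)
shot("5",(280,140,100,120),(280,90,95,125))
for n in("top","scene"):
    q=pts(n,"5",(490,-36),50,12,70)
    for z in range(12,70,3):
        w=q[(q[:,2]>=z)&(q[:,2]<z+3)]
        if len(w):print(n,z,len(w),w.min(0).round(1),w.max(0).round(1))
```

```text
t 6.88 pos [484.6 -35.4  43.3] psi 92.9 tilt [-0.003   0.0003] F [ 0.8  0.  -0.2] w 0.688 J [-12.  75.]
n 1 (min 1 ) total world [  5.4  -0.6 -26.8] dpsi -0.1 turn/row z 0.021
0 [-0.03, 0.21, 1.07]
top origin 280 140 zoom 3
scene origin 280 90 zoom 3
scene 30 10 [464.  -47.9  30.5] [520.3 -11.5  33. ]
scene 33 16 [455.8 -48.7  33.2] [520.5 -11.3  35.6]
scene 36 19 [457.2 -33.2  36.3] [526.6 -11.   38.9]
scene 39 18 [454.8 -37.8  39. ] [527.8 -11.3  42. ]
scene 42 20 [451.4 -37.7  42.2] [528.6 -10.6  44.8]
scene 45 98 [453.6 -53.6  45. ] [527.7 -11.3  48. ]
scene 48 127 [451.3 -50.   48. ] [529.5 -10.6  50.9]
scene 51 18 [450.2 -41.9  51. ] [529.7 -21.7  53.6]
scene 54 14 [454.6 -36.   54. ] [528.6 -20.6  56.7]
scene 57 12 [452.7 -39.6  57.1] [527.9 -22.4  59.5]
scene 60 7 [452.2 -40.1  60.5] [528.4 -20.6  62.5]
scene 63 11 [455.1 -36.5  63.7] [523.1 -20.6  65.7]
scene 66 12 [449.7 -37.2  66.2] [516.7 -20.9  68.9]
scene 69 2 [452.7 -30.4  69.4] [521.7 -20.5  69.8]
```

View pics/z5.png

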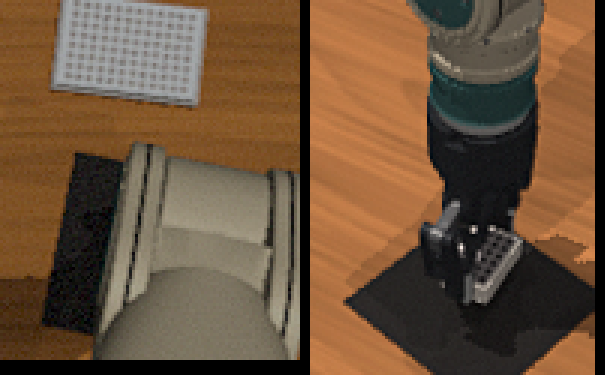

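Call:
{"api": "drive_tool", "payload": {"moves": [{"hand":0.2,"translation":[0,0.1,0.5],"turn":[0,0,0]},{"hand":0.2,"translation":[0,0,0.3],"turn":[0,0,0]},{"hand":0.2,"translation":[0,0,0.15],"turn":[0,0,0]},{"hand":0.2,"translation":[0,0,0.04],"turn":[0,0,0]},{"hand":0.2,"translation":[0,0,0],"turn":[0,0,0]}]}}

```text
time: 7.6
position: [488.5, -35.4, 20.1]
tool_rot: [[-0.05, 0.999, 0.0], [0.999, 0.05, 0.0], [-0.0, 0.0, -1.0]]
wrist_force: [-0.4, 0.1, -0.7]
width: 0.692
```

Call:
{"api": "drive_tool", "payload": {"moves": [{"hand":0.2,"translation":[0,0,0.04],"turn":[0,0,0]},{"hand":0.2,"translation":[0,0,0],"turn":[0,0,0]}]}}

```text
time: 7.85
position: [488.6, -35.4, 19.2]
tool_rot: [[-0.05, 0.999, 0.0], [0.999, 0.05, -0.0], [-0.0, 0.0, -1.0]]
wrist_force: [-0.3, -0.2, -0.2]
width: 0.693
```

Call:
{"api": "drive_tool", "payload": {"moves": [{"hand":0.2,"translation":[0,0,0.08],"turn":[0,0,0]},{"hand":0.2,"translation":[0,0,0],"turn":[0,0,0]}]}}

```text
time: 8.1
position: [488.3, -35.3, 16.9]
tool_rot: [[-0.05, 0.999, -0.0], [0.999, 0.05, 0.0], [0.0, -0.0, -1.0]]
wrist_force: [-0.3, -0.6, -1.2]
width: 0.686
```

Call:
{"api": "drive_tool", "payload": {"moves": [{"hand":0.2,"translation":[0,0,0.03],"turn":[0,0,0]},{"hand":0.2,"translation":[0,0,0],"turn":[0,0,0]}]}}

```text
time: 8.35
position: [488.5, -35.4, 16.3]
tool_rot: [[-0.05, 0.999, -0.0], [0.999, 0.05, 0.0], [0.0, -0.0, -1.0]]
wrist_force: [0.3, -0.7, 0.1]
width: 0.693
```

Call:
{"api": "drive_tool", "payload": {"moves": [{"hand":0.2,"translation":[0,0,0.03],"turn":[0,0,0]},{"hand":0.2,"translation":[0,0,0],"turn":[0,0,0]}]}}

```text
time: 8.6
position: [488.5, -35.4, 15.8]
tool_rot: [[-0.05, 0.999, 0.0], [0.999, 0.05, -0.0], [-0.0, 0.0, -1.0]]
wrist_force: [-0.4, -0.3, 2.6]
width: 0.69
```

Call:
{"api": "drive_tool", "payload": {"moves": [{"hand":0.2,"translation":[0,0,0.03],"turn":[0,0,0]},{"hand":0.2,"translation":[0,0,0],"turn":[0,0,0]}]}}

```text
time: 8.85
position: [488.6, -35.4, 15.9]
tool_rot: [[-0.05, 0.999, 0.0], [0.999, 0.05, -0.0], [-0.0, 0.0, -1.0]]
wrist_force: [-3.5, 1.9, 9.5]
width: 0.69
```

Contact came at TCP 15.8, close to the predicted 16. Releasing.

Call:
{"api": "drive_tool", "payload": {"moves": [{"hand":0.2,"translation":[0,0,-0.03],"turn":[0,0,0]},{"hand":-0.65,"translation":[0,0,0],"turn":[0,0,0]},{"hand":-0.65,"translation":[0,0,0],"turn":[0,0,0]},{"hand":-0.65,"translation":[0,0,0],"turn":[0,0,0]}]}}

```text
time: 9.35
position: [488.4, -35.4, 15.4]
tool_rot: [[-0.05, 0.999, -0.0], [0.999, 0.05, 0.0], [0.0, -0.0, -1.0]]
wrist_force: [0.6, 0.1, 0.0]
width: 0.832
```

Call:
{"api": "drive_tool", "payload": {"moves": [{"hand":-0.65,"translation":[0,0,-0.4],"turn":[0,0,0]},{"hand":-0.8,"translation":[0,0,-0.8],"turn":[0,0,0]},{"hand":-0.8,"translation":[0,0,-0.8],"turn":[0,0,0]},{"hand":-0.8,"translation":[0,0,-0.8],"turn":[0,0,0]}]}}

```text
time: 9.85
position: [488.7, -35.4, 86.8]
tool_rot: [[-0.05, 0.999, 0.001], [0.999, 0.05, -0.0], [-0.0, 0.001, -1.0]]
wrist_force: [0.6, 0.1, -0.2]
width: 0.899
```

Run:
```python
from h import *
plan(488.5,-35.4,94,182.8)
shot("6",(280,140,100,120),(280,90,95,125))
q=pts("scene","6",(488,-36),55,12,30);print(len(q));w=q[q[:,2]>15];print(cv2.minAreaRect(w[:,:2].astype(np.float32)),np.median(w,0))
```

```text
t 9.85 pos [488.7 -35.4  86.8] psi 92.9 tilt [ 0.0007 -0.0001] F [ 0.6  0.1 -0.2] w 0.899 J [-12.  75.]
n 23 (min 23 ) total world [-0.2  0.   7.2] dpsi 89.9 turn/row z -0.977
0 [0.0, -0.0, -0.01]
1 [0.0, -0.0, -0.01]
2 [0.0, -0.0, -0.01]
3 [0.0, -0.0, -0.01]
4 [0.0, -0.0, -0.01]
5 [0.0, -0.0, -0.01]
6 [0.0, -0.0, -0.01]
7 [0.0, -0.0, -0.01]
8 [0.0, -0.0, -0.01]
9 [0.0, -0.0, -0.01]
10 [0.0, -0.0, -0.01]
11 [0.0, -0.0, -0.01]
12 [0.0, -0.0, -0.01]
13 [0.0, -0.0, -0.01]
14 [0.0, -0.0, -0.01]
15 [0.0, -0.0, -0.01]
16 [0.0, -0.0, -0.01]
17 [0.0, -0.0, -0.01]
18 [0.0, -0.0, -0.01]
19 [0.0, -0.0, -0.01]
20 [0.0, -0.0, -0.01]
21 [0.0, 0.0, -0.01]
22 [0.0, 0.0, -0.01]
top origin 280 140 zoom 3
scene origin 280 90 zoom 3
378
((488.9029235839844, -31.281700134277344), (61.679019927978516, 41.01378631591797), 2.4801387786865234) [491.12168672 -29.9802132   20.14320546]
```

View pics/z6.png

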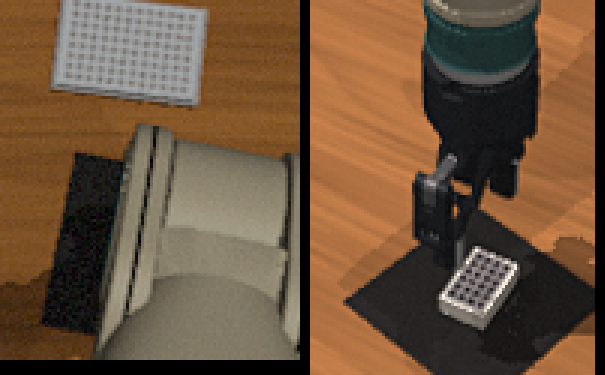

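Set down cleanly: yaw about 2.5°, well inside the mat (scene view, cartridge at about (440,180) in full-frame pixels). Now I'll turn the tool 90° to take the long sides.

Call:
{"api": "drive_tool", "payload": {"moves": [{"hand":-0.3,"translation":[0,0,0],"turn":[0,0,-0.98]},{"hand":-0.3,"translation":[0,0,0],"turn":[0,0,-0.98]},{"hand":-0.3,"translation":[0,0,0],"turn":[0,0,-0.98]},{"hand":-0.3,"translation":[0,0,0],"turn":[0,0,-0.98]},{"hand":-0.3,"translation":[0,0,0],"turn":[0,0,-0.98]}]}}

```text
time: 10.58
position: [488.0, -35.3, 85.0]
tool_rot: [[-0.384, 0.923, -0.001], [0.923, 0.384, 0.0], [0.001, -0.001, -1.0]]
wrist_force: [0.5, 0.6, 0.3]
width: 0.652
```

Call:
{"api": "drive_tool", "payload": {"moves": [{"hand":-0.3,"translation":[0,0,0],"turn":[0,0,-0.98]},{"hand":-0.3,"translation":[0,0,0],"turn":[0,0,-0.98]},{"hand":-0.3,"translation":[0,0,0],"turn":[0,0,-0.98]},{"hand":-0.3,"translation":[0,0,0],"turn":[0,0,-0.98]},{"hand":-0.3,"translation":[0,0,0],"turn":[0,0,-0.98]}]}}

```text
time: 11.2
position: [488.0, -35.3, 85.0]
tool_rot: [[-0.672, 0.741, -0.001], [0.741, 0.672, 0.0], [0.001, -0.001, -1.0]]
wrist_force: [0.0, 0.5, 0.4]
width: 0.647
```

Call:
{"api": "drive_tool", "payload": {"moves": [{"hand":-0.3,"translation":[0,0,0],"turn":[0,0,-0.98]},{"hand":-0.3,"translation":[0,0,0],"turn":[0,0,-0.98]},{"hand":-0.3,"translation":[0,0,0],"turn":[0,0,-0.98]},{"hand":-0.3,"translation":[0,0,0],"turn":[0,0,-0.98]},{"hand":-0.3,"translation":[0,0,0],"turn":[0,0,-0.98]}]}}

```text
time: 11.82
position: [488.1, -35.3, 85.0]
tool_rot: [[-0.881, 0.472, -0.001], [0.472, 0.881, 0.0], [0.001, -0.0, -1.0]]
wrist_force: [0.2, -1.4, 0.1]
width: 0.647
```

Call:
{"api": "drive_tool", "payload": {"moves": [{"hand":-0.3,"translation":[0,0,0],"turn":[0,0,-0.98]},{"hand":-0.3,"translation":[0,0,0],"turn":[0,0,-0.98]},{"hand":-0.3,"translation":[0,0,0],"turn":[0,0,-0.98]},{"hand":-0.3,"translation":[0,0,0],"turn":[0,0,-0.98]},{"hand":-0.3,"translation":[0,0,0],"turn":[0,0,-0.98]}]}}

```text
time: 12.45
position: [488.0, -35.3, 85.0]
tool_rot: [[-0.989, 0.149, -0.001], [0.149, 0.989, 0.0], [0.001, 0.0, -1.0]]
wrist_force: [-0.3, 0.1, 0.3]
width: 0.653
```

Call:
{"api": "drive_tool", "payload": {"moves": [{"hand":-0.3,"translation":[0,0,0.4],"turn":[0,0,-0.98]},{"hand":-0.3,"translation":[0,0,0.5],"turn":[0,0,-0.98]},{"hand":-0.3,"translation":[0,0,0.5],"turn":[0,0,-0.9]},{"hand":-0.3,"translation":[0,0,0],"turn":[0,0,0]}]}}

```text
time: 12.95
position: [487.0, -35.1, 49.2]
tool_rot: [[-0.999, -0.047, -0.003], [-0.047, 0.999, 0.001], [0.003, 0.001, -1.0]]
wrist_force: [0.6, 0.3, 0.5]
width: 0.649
```

Run:
```python
from h import *
plan(488.5,-34,20,182.8)
shot("7",(280,140,100,120),(280,90,95,125))
for n in("scene",):
    q=pts(n,"7",(488,-36),60,12,80)
    for z in range(24,80,4):
        w=q[(q[:,2]>=z)&(q[:,2]<z+4)]
        for s in (0,1):
            e=w[(w[:,1]>-34)==s]
            if len(e):print(n,z,s,len(e),e.min(0).round(1),e.max(0).round(1))
```

```text
t 12.95 pos [487.  -35.1  49.2] psi -177.3 tilt [-0.0032  0.0007] F [0.6 0.3 0.5] w 0.649 J [-12. -14.]
n 1 (min 1 ) total world [  1.5   1.1 -29.2] dpsi 0.1 turn/row z -0.03
0 [-0.06, 0.04, 1.17]
top origin 280 140 zoom 3
scene origin 280 90 zoom 3
scene 24 0 1 [471.4 -42.6  24.2] [471.4 -42.6  24.2]
scene 36 0 6 [482.4 -62.2  36.5] [498.9 -61.   39.7]
scene 36 1 3 [492.   -1.2  38.3] [495.9   1.8  39.7]
scene 40 0 9 [481.3 -67.3  40. ] [499.8 -61.   43.6]
scene 40 1 4 [491.   -3.7  40.5] [496.6   3.7  43.6]
scene 44 0 8 [480.9 -72.8  45.3] [499.6 -60.4  47.7]
scene 44 1 8 [488.8  -3.9  44.4] [496.6   7.5  47.6]
scene 48 0 8 [479.6 -74.3  49. ] [499.6 -59.5  51.9]
scene 48 1 8 [481.   -4.1  48.5] [497.8   8.1  51.3]
scene 52 0 12 [485.6 -71.4  52.1] [501.5 -60.3  55.5]
scene 52 1 10 [480.9  -1.1  53.3] [497.2   8.3  55.5]
scene 56 0 10 [479.5 -73.6  56. ] [500.7 -60.6  59.8]
scene 56 1 12 [480.1  -3.9  56.1] [497.7   7.5  59.2]
scene 60 0 12 [480.5 -75.2  60.2] [500.4 -60.4  63.8]
scene 60 1 6 [484.1  -4.7  60.1] [496.8   7.3  62.9]
scene 64 0 10 [481.4 -74.4  64.4] [501.3 -60.2  67.9]
scene 64 1 12 [481.3  -3.9  64.1] [498.6   8.6  67.1]
scene 68 0 8 [479.1 -65.4  68.4] [500.6 -61.1  71.8]
scene 68 1 7 [491.9  -5.2  68.4] [497.7   6.2  71.3]
scene 72 0 15 [477.1 -67.7  72.1] [501.1 -60.9  75.8]
scene 72 1 3 [4.905e+02 1.000e-01 7.210e+01] [496.1   8.3  74.1]
scene 76 0 8 [481.5 -79.6  76.6] [501.7 -61.9  78.6]
scene 76 1 6 [491.8  -0.8  76.1] [499.2  10.3  79.9]
```

View pics/z7.png

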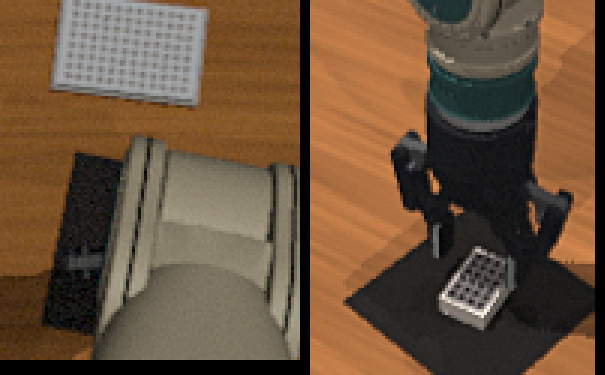

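Call:
{"api": "drive_tool", "payload": {"newtons": 50, "moves": [{"hand":-0.3,"translation":[-0.06,0.04,0.5],"turn":[0,0,0]},{"hand":-0.3,"translation":[0,0,0.4],"turn":[0,0,0]},{"hand":-0.3,"translation":[0,0,0.2],"turn":[0,0,0]},{"hand":-0.3,"translation":[0,0,0],"turn":[0,0,0]}]}}

```text
time: 13.55
position: [489.3, -34.2, 22.4]
tool_rot: [[-0.999, -0.047, -0.001], [-0.047, 0.999, 0.0], [0.001, 0.0, -1.0]]
wrist_force: [0.9, -0.4, -0.2]
width: 0.651
```

Run:
```python
from h import *
plan(488.5,-34,19.5,182.8)
```

```text
t 13.55 pos [489.3 -34.2  22.4] psi -177.3 tilt [-0.0015  0.0003] F [ 0.9 -0.4 -0.2] w 0.651 J [-12. -14.]
n 1 (min 1 ) total world [-0.8  0.2 -2.9] dpsi 0.1 turn/row z -0.021
0 [0.03, 0.01, 0.11]
```

Call:
{"api": "drive_tool", "payload": {"newtons": 50, "moves": [{"hand":-0.3,"translation":[0.03,0,0.1],"turn":[0,0,0]},{"hand":-0.3,"translation":[0,0,0],"turn":[0,0,0]},{"hand":0.5,"translation":[0,0,0],"turn":[0,0,0]},{"hand":0.5,"translation":[0,0,0],"turn":[0,0,0]},{"hand":0.5,"translation":[0,0,0],"turn":[0,0,0]}]}}

```text
time: 14.18
position: [489.8, -34.5, 21.0]
tool_rot: [[-0.999, -0.047, 0.001], [-0.047, 0.999, -0.0], [-0.001, -0.0, -1.0]]
wrist_force: [0.5, 0.6, 3.4]
width: 0.455
```

Call:
{"api": "drive_tool", "payload": {"moves": [{"hand":0.5,"translation":[0,0,0],"turn":[0,0,0]},{"hand":0.5,"translation":[0,0,0],"turn":[0,0,0]}]}}

```text
time: 14.42
position: [489.8, -34.5, 21.0]
tool_rot: [[-0.999, -0.048, 0.001], [-0.048, 0.999, -0.0], [-0.001, -0.0, -1.0]]
wrist_force: [0.1, 0.1, 5.7]
width: 0.453
```

Call:
{"api": "drive_tool", "payload": {"moves": [{"hand":0.5,"translation":[0,0,-0.3],"turn":[0,0,0]},{"hand":0.5,"translation":[0,0,-0.7],"turn":[0,0,0]},{"hand":0.5,"translation":[0,0,-1],"turn":[0,0,0]},{"hand":0.5,"translation":[0,0,-1],"turn":[0,0,0]},{"hand":0.5,"translation":[0,0,-1],"turn":[0,0,0]}]}}

```text
time: 15.05
position: [488.3, -34.1, 121.0]
tool_rot: [[-0.999, -0.048, -0.002], [-0.048, 0.999, 0.0], [0.002, 0.0, -1.0]]
wrist_force: [0.1, -0.2, -0.6]
width: 0.456
```

Call:
{"api": "drive_tool", "payload": {"moves": [{"hand":0.5,"translation":[0,0,-1],"turn":[0,0,0]},{"hand":0.5,"translation":[0,0,-0.7],"turn":[0,0,0]}]}}

```text
time: 15.3
position: [488.9, -34.3, 164.0]
tool_rot: [[-0.999, -0.048, 0.0], [-0.048, 0.999, 0.0], [-0.0, 0.0, -1.0]]
wrist_force: [0.7, -0.1, -1.0]
width: 0.458
```

Run:
```python
from h import *
plan(555,266.5,163,182.8,13)
shot("8",(280,140,100,120),(280,60,95,125))
```

```text
t 15.30 pos [488.9 -34.3 164. ] psi -177.3 tilt [0.     0.0001] F [ 0.7 -0.1 -1. ] w 0.458 J [-12. -14.]
n 13 (min 11 ) total world [ 66.1 300.8  -1. ] dpsi 0.1 turn/row z -0.001
0 [-0.25, 0.91, 0.0]
1 [-0.25, 0.91, 0.0]
2 [-0.25, 0.91, 0.0]
3 [-0.25, 0.91, 0.0]
4 [-0.25, 0.91, 0.0]
5 [-0.25, 0.91, 0.0]
6 [-0.25, 0.91, 0.0]
7 [-0.25, 0.91, 0.0]
8 [-0.25, 0.91, 0.0]
9 [-0.25, 0.91, 0.0]
10 [-0.25, 0.91, 0.0]
11 [-0.25, 0.91, 0.0]
12 [-0.25, 0.91, 0.0]
top origin 280 140 zoom 3
scene origin 280 60 zoom 3
```

View pics/z8.png

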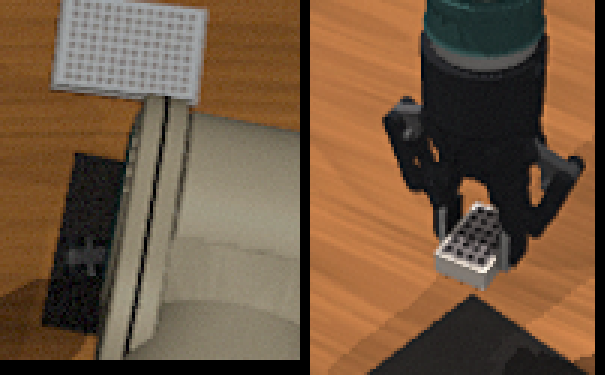

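Call:
{"api": "drive_tool", "payload": {"moves": [{"hand":0.5,"translation":[-0.15,0.5,0],"turn":[0,0,0]},{"hand":0.5,"translation":[-0.25,0.9,0],"turn":[0,0,0]},{"hand":0.5,"translation":[-0.27,1,0],"turn":[0,0,0]},{"hand":0.5,"translation":[-0.27,1,0],"turn":[0,0,0]},{"hand":0.5,"translation":[-0.27,1,0],"turn":[0,0,0]}]}}

```text
time: 16.02
position: [513.1, 78.6, 161.4]
tool_rot: [[-0.999, -0.048, -0.003], [-0.048, 0.999, 0.0], [0.003, 0.0, -1.0]]
wrist_force: [-0.5, 0.3, -0.8]
width: 0.456
```

Call:
{"api": "drive_tool", "payload": {"moves": [{"hand":0.5,"translation":[-0.27,1,0],"turn":[0,0,0]},{"hand":0.5,"translation":[-0.27,1,0],"turn":[0,0,0]},{"hand":0.5,"translation":[-0.27,1,0],"turn":[0,0,0]},{"hand":0.5,"translation":[-0.27,1,0],"turn":[0,0,0]},{"hand":0.5,"translation":[-0.27,1,0],"turn":[0,0,0]}]}}

```text
time: 16.65
position: [540.6, 204.9, 161.1]
tool_rot: [[-0.999, -0.048, -0.003], [-0.048, 0.999, -0.001], [0.003, -0.0, -1.0]]
wrist_force: [0.2, -0.3, 0.2]
width: 0.457
```

Call:
{"api": "drive_tool", "payload": {"moves": [{"hand":0.5,"translation":[-0.26,0.9,0],"turn":[0,0,0]},{"hand":0.5,"translation":[-0.24,0.8,0],"turn":[0,0,0]},{"hand":0.5,"translation":[-0.19,0.7,0],"turn":[0,0,0]},{"hand":0.5,"translation":[-0.05,0.23,0],"turn":[0,0,0]},{"hand":0.5,"translation":[0,0,0],"turn":[0,0,0]}]}}

```text
time: 17.27
position: [557.3, 270.1, 163.0]
tool_rot: [[-0.999, -0.048, -0.0], [-0.048, 0.999, -0.0], [0.0, -0.0, -1.0]]
wrist_force: [-0.1, -0.4, -0.9]
width: 0.452
```

Run:
```python
from h import *
plan(555,266.5,140,182.8)
shot("9",(150,120,110,120),(395,130,95,170))
```

```text
t 17.27 pos [557.3 270.1 163. ] psi -177.3 tilt [-0.0002 -0.0004] F [-0.1 -0.4 -0.9] w 0.452 J [20. 17.]
n 1 (min 1 ) total world [ -2.3  -3.6 -23. ] dpsi 0.1 turn/row z -0.015
0 [0.1, -0.14, 0.92]
top origin 150 120 zoom 3
scene origin 395 130 zoom 2
```

View pics/z9.png

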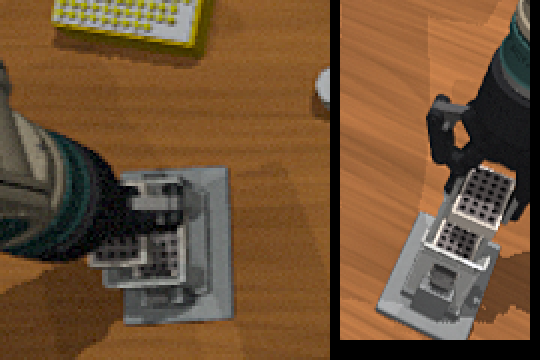

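Run:
```python
from h import *
p=np.load("pics/scene9_img.npy");b=(446,208,42,38)
c,v=minima(p,b,depth=5);cv2.imwrite("pics/d9.png",cv2.resize(v,None,fx=1.8,fy=1.8))
print([(i,*q.round(2).tolist()) for i,q in enumerate(c) if 0])
np.save("pics/c9.npy",c)
p=np.load("pics/top9_img.npy");b=(175,190,40,32)
c,v=minima(p,b,depth=5);cv2.imwrite("pics/d9t.png",cv2.resize(v,None,fx=1.8,fy=1.8));np.save("pics/c9t.npy",c)
```

```text
[]
```

View pics/d9.png

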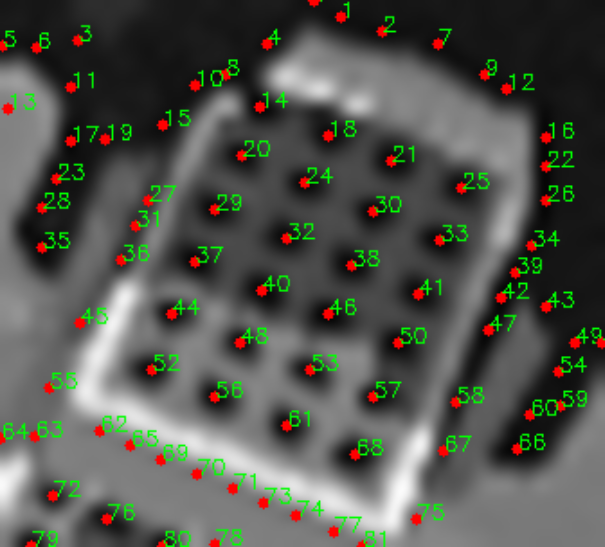

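View pics/d9t.png

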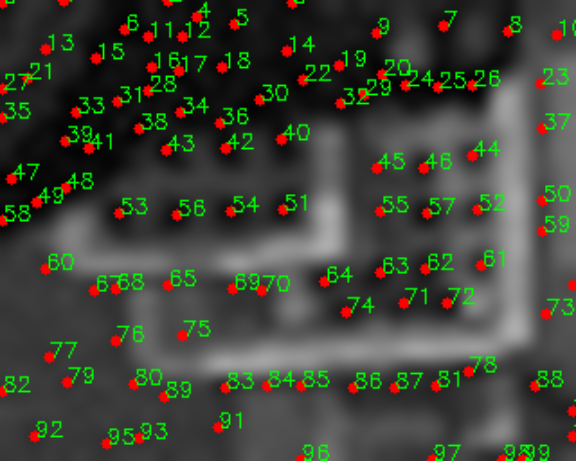

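Run:
```python
from h import *
c=np.load("pics/c9.npy");t=np.load("pics/c9t.npy")
for z in(159,161,163):
    Q=np.array([onz("scene",*c[i],z) for i in(20,33,52,68)]);a=Q[2]+Q[3]-Q[0]-Q[1];a/=np.linalg.norm(a)
    cen=Q.mean(0)-4.4*a;print("scene",z,cen.round(1),"yaw",np.degrees(np.arctan2(a[1],a[0])).round(2),np.linalg.norm(Q[2]-Q[0]).round(1))
    Q=np.array([onz("top",*t[i],z) for i in(53,56,54,51)]);print("top",(Q.mean(0)+22*np.array([np.cos(.048),np.sin(.048),0])).round(1),np.linalg.norm(Q[3]-Q[0]).round(1))
p,e=tri(t[53],c[25]);print(p,e)
# rim corners, from initial top img: trough the -x wall etc
```

```text
scene 159 [552.5 270.7 159. ] yaw 2.72 35.6
top [556.1 270.4 159. ] 24.1
scene 161 [554.1 270.7 161. ] yaw 2.72 35.5
top [556.  269.8 161. ] 24.0
scene 163 [555.6 270.7 163. ] yaw 2.72 35.4
top [555.8 269.2 163. ] 23.9
[533.70792626 281.16685109 162.85409001] 1.6819171617910011
```

Call:
{"api": "drive_tool", "payload": {"moves": [{"hand":0.5,"translation":[0.06,-0.11,0.3],"turn":[0,0,0]},{"hand":0.5,"translation":[0,0,0.4],"turn":[0,0,0]},{"hand":0.5,"translation":[0,0,0.3],"turn":[0,0,0]},{"hand":0.5,"translation":[0,0,0.1],"turn":[0,0,0]},{"hand":0.5,"translation":[0,0,0],"turn":[0,0,0]}]}}

```text
time: 18.0
position: [555.8, 267.1, 135.2]
tool_rot: [[-0.999, -0.048, -0.001], [-0.048, 0.999, -0.0], [0.001, -0.0, -1.0]]
wrist_force: [0.4, 0.1, -0.3]
width: 0.453
```

Run:
```python
from h import *
plan(555.9,267.2,120,182.8)
shot("10",(170,150,70,80),(405,190,85,115))
```

```text
t 18.00 pos [555.8 267.1 135.2] psi -177.3 tilt [-0.0006 -0.0002] F [ 0.4  0.1 -0.3] w 0.453 J [20. 17.]
n 1 (min 1 ) total world [  0.1   0.1 -15.2] dpsi 0.1 turn/row z -0.019
0 [-0.01, 0.0, 0.61]
top origin 170 150 zoom 4
scene origin 405 190 zoom 3
```

View pics/z10.png

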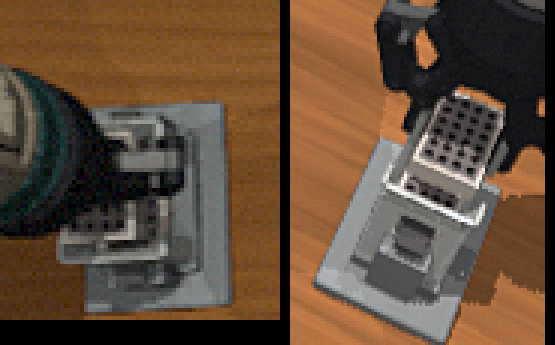

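Call:
{"api": "drive_tool", "payload": {"moves": [{"hand":0.5,"translation":[0,0,0.2],"turn":[0,0,0]},{"hand":0.5,"translation":[0,0,0.2],"turn":[0,0,0]},{"hand":0.5,"translation":[0,0,0.08],"turn":[0,0,0]},{"hand":0.5,"translation":[0,0,0],"turn":[0,0,0]}]}}

```text
time: 18.6
position: [555.7, 267.1, 123.2]
tool_rot: [[-0.999, -0.048, -0.001], [-0.048, 0.999, -0.0], [0.001, -0.0, -1.0]]
wrist_force: [-0.5, -0.4, -0.4]
width: 0.454
```

Call:
{"api": "drive_tool", "payload": {"moves": [{"hand":0.5,"translation":[0,0,0.1],"turn":[0,0,0]},{"hand":0.5,"translation":[0,0,0.1],"turn":[0,0,0]},{"hand":0.5,"translation":[0,0,0.08],"turn":[0,0,0]},{"hand":0.5,"translation":[0,0,0],"turn":[0,0,0]}]}}

```text
time: 19.1
position: [555.7, 267.1, 116.3]
tool_rot: [[-0.999, -0.047, -0.0], [-0.047, 0.999, -0.0], [0.0, -0.0, -1.0]]
wrist_force: [-0.6, -0.6, -0.9]
width: 0.451
```

Call:
{"api": "drive_tool", "payload": {"moves": [{"hand":0.5,"translation":[0,0,0.15],"turn":[0,0,0]},{"hand":0.5,"translation":[0,0,0.15],"turn":[0,0,0]},{"hand":0.5,"translation":[0,0,0.1],"turn":[0,0,0]},{"hand":0.5,"translation":[0,0,0],"turn":[0,0,0]}]}}

```text
time: 19.6
position: [555.6, 267.1, 106.1]
tool_rot: [[-0.999, -0.048, -0.001], [-0.048, 0.999, -0.0], [0.001, -0.0, -1.0]]
wrist_force: [0.0, -0.5, -0.4]
width: 0.456
```

Call:
{"api": "drive_tool", "payload": {"moves": [{"hand":0.5,"translation":[0,0,0.1],"turn":[0,0,0]},{"hand":0.5,"translation":[0,0,0.1],"turn":[0,0,0]},{"hand":0.5,"translation":[0,0,0],"turn":[0,0,0]}]}}

```text
time: 19.98
position: [555.7, 267.1, 101.3]
tool_rot: [[-0.999, -0.047, -0.001], [-0.047, 0.999, -0.0], [0.001, -0.0, -1.0]]
wrist_force: [0.3, 0.1, -0.7]
width: 0.455
```

Run:
```python
from h import *
plan(555.9,267.2,98,182.8)
shot("11",(170,150,70,80),(405,190,85,115))
```

```text
t 19.98 pos [555.7 267.1 101.3] psi -177.3 tilt [-0.0006 -0.0002] F [ 0.3  0.1 -0.7] w 0.455 J [20. 17.]
n 1 (min 1 ) total world [ 0.2  0.1 -3.3] dpsi 0.1 turn/row z -0.019
0 [-0.01, 0.0, 0.13]
top origin 170 150 zoom 4
scene origin 405 190 zoom 3
```

View pics/z11.png

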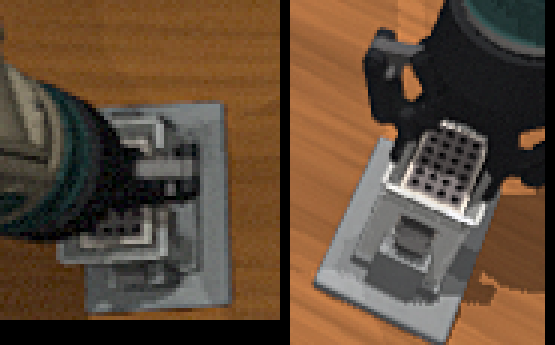

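Inside the column with no contact, and the cartridge sits centred in the scene view. I'll push on while holding its sides, watching the force.

Call:
{"api": "drive_tool", "payload": {"newtons": 80, "moves": [{"hand":0.5,"translation":[0,0,0.06],"turn":[0,0,0]},{"hand":0.5,"translation":[0,0,0.06],"turn":[0,0,0]},{"hand":0.5,"translation":[0,0,0.06],"turn":[0,0,0]},{"hand":0.5,"translation":[0,0,0.06],"turn":[0,0,0]},{"hand":0.5,"translation":[0,0,0],"turn":[0,0,0]}]}}

```text
time: 20.7
position: [556.4, 267.4, 96.1]
tool_rot: [[-0.999, -0.048, 0.001], [-0.048, 0.999, 0.001], [-0.001, 0.0, -1.0]]
wrist_force: [-1.0, 0.8, 4.6]
width: 0.444
```

Call:
{"api": "drive_tool", "payload": {"moves": [{"hand":0.5,"translation":[0,0,0.06],"turn":[0,0,0]},{"hand":0.5,"translation":[0,0,0.06],"turn":[0,0,0]},{"hand":0.5,"translation":[0,0,0.06],"turn":[0,0,0]},{"hand":0.5,"translation":[0,0,0]}]}}

```text
$.moves[3]: bad value
```

Call:
{"api": "drive_tool", "payload": {"moves": [{"hand":0.5,"translation":[0,0,0.06],"turn":[0,0,0]},{"hand":0.5,"translation":[0,0,0.06],"turn":[0,0,0]},{"hand":0.5,"translation":[0,0,0.06],"turn":[0,0,0]},{"hand":0.5,"translation":[0,0,0],"turn":[0,0,0]}]}}

```text
time: 21.2
position: [555.8, 267.3, 90.8]
tool_rot: [[-0.999, -0.048, -0.0], [-0.048, 0.999, 0.0], [0.0, 0.0, -1.0]]
wrist_force: [0.5, 0.8, 2.1]
width: 0.445
```

Call:
{"api": "drive_tool", "payload": {"moves": [{"hand":0.5,"translation":[0,0,0.06],"turn":[0,0,0]},{"hand":0.5,"translation":[0,0,0.06],"turn":[0,0,0]},{"hand":0.5,"translation":[0,0,0.06],"turn":[0,0,0]},{"hand":0.5,"translation":[0,0,0],"turn":[0,0,0]}]}}

```text
time: 21.7
position: [555.8, 267.0, 86.2]
tool_rot: [[-0.999, -0.047, -0.0], [-0.047, 0.999, -0.0], [0.0, -0.0, -1.0]]
wrist_force: [0.2, -0.0, 0.6]
width: 0.442
```

Run:
```python
from h import *
plan(555.9,267.2,65.5,182.8,10)
shot("12",(170,150,70,80),(405,190,85,115))
```

```text
t 21.70 pos [555.8 267.   86.2] psi -177.3 tilt [-0.0005 -0.0003] F [ 0.2 -0.   0.6] w 0.442 J [20. 17.]
n 10 (min 1 ) total world [  0.1   0.2 -20.7] dpsi 0.1 turn/row z -0.002
0 [-0.0, 0.0, 0.08]
1 [-0.0, 0.0, 0.08]
2 [-0.0, 0.0, 0.08]
3 [-0.0, 0.0, 0.08]
4 [-0.0, 0.0, 0.08]
5 [-0.0, 0.0, 0.08]
6 [-0.0, 0.0, 0.08]
7 [-0.0, 0.0, 0.08]
8 [-0.0, 0.0, 0.08]
9 [-0.0, 0.0, 0.08]
top origin 170 150 zoom 4
scene origin 405 190 zoom 3
```

View pics/z12.png

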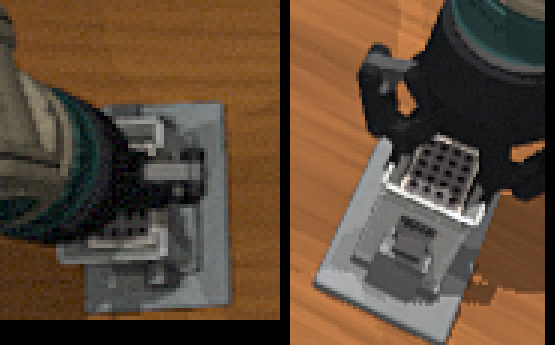

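Call:
{"api": "drive_tool", "payload": {"moves": [{"hand":0.5,"translation":[0,0,0.06],"turn":[0,0,0]},{"hand":0.5,"translation":[0,0,0.06],"turn":[0,0,0]},{"hand":0.5,"translation":[0,0,0.06],"turn":[0,0,0]},{"hand":0.5,"translation":[0,0,0.06],"turn":[0,0,0]},{"hand":0.5,"translation":[0,0,0],"turn":[0,0,0]}]}}

```text
time: 22.42
position: [555.8, 267.0, 81.1]
tool_rot: [[-0.999, -0.047, -0.0], [-0.047, 0.999, -0.0], [0.0, -0.0, -1.0]]
wrist_force: [-1.9, -0.9, 6.1]
width: 0.447
```

Call:
{"api": "drive_tool", "payload": {"moves": [{"hand":0.5,"translation":[0,0,0.06],"turn":[0,0,0]},{"hand":0.5,"translation":[0,0,0.06],"turn":[0,0,0]},{"hand":0.5,"translation":[0,0,0.06],"turn":[0,0,0]},{"hand":0.5,"translation":[0,0,0.06],"turn":[0,0,0]},{"hand":0.5,"translation":[0,0,0],"turn":[0,0,0]}]}}

```text
time: 23.05
position: [555.8, 267.0, 75.5]
tool_rot: [[-0.999, -0.047, -0.0], [-0.047, 0.999, -0.0], [0.0, -0.0, -1.0]]
wrist_force: [-2.3, -0.3, 7.8]
width: 0.445
```

Call:
{"api": "drive_tool", "payload": {"moves": [{"hand":0.5,"translation":[0,0,0.06],"turn":[0,0,0]},{"hand":0.5,"translation":[0,0,0.06],"turn":[0,0,0]},{"hand":0.5,"translation":[0,0,0.06],"turn":[0,0,0]},{"hand":0.5,"translation":[0,0,0.06],"turn":[0,0,0]},{"hand":0.5,"translation":[0,0,0],"turn":[0,0,0]}]}}

```text
time: 23.68
position: [555.8, 267.0, 70.0]
tool_rot: [[-0.999, -0.047, 0.0], [-0.047, 0.999, -0.0], [-0.0, -0.0, -1.0]]
wrist_force: [-3.3, -1.5, 9.8]
width: 0.45
```

Call:
{"api": "drive_tool", "payload": {"moves": [{"hand":0.5,"translation":[0,0,0.04],"turn":[0,0,0]},{"hand":0.5,"translation":[0,0,0.04],"turn":[0,0,0]},{"hand":0.5,"translation":[0,0,0.04],"turn":[0,0,0]},{"hand":0.5,"translation":[0,0,0],"turn":[0,0,0]}]}}

```text
time: 24.18
position: [555.8, 267.0, 66.9]
tool_rot: [[-0.999, -0.047, 0.0], [-0.047, 0.999, -0.0], [-0.0, -0.0, -1.0]]
wrist_force: [-2.9, -2.1, 10.7]
width: 0.443
```

Run:
```python
from h import *
plan(555.9,267.2,65.5,182.8,1)
shot("13",(170,150,70,80),(405,190,85,115))
q=pts("scene","13",(553,267),18,50,90);print(len(q),np.percentile(q[:,2],[5,25,50,75,95]))
```

```text
t 24.18 pos [555.8 267.   66.9] psi -177.3 tilt [ 0.0001 -0.0003] F [-2.9 -2.1 10.7] w 0.443 J [20. 17.]
n 1 (min 1 ) total world [ 0.1  0.2 -1.4] dpsi 0.1 turn/row z -0.02
0 [-0.0, 0.01, 0.06]
top origin 170 150 zoom 4
scene origin 405 190 zoom 3
198 [64.86554071 65.62062305 66.50622432 67.31181795 68.34727619]
```

View pics/z13.png

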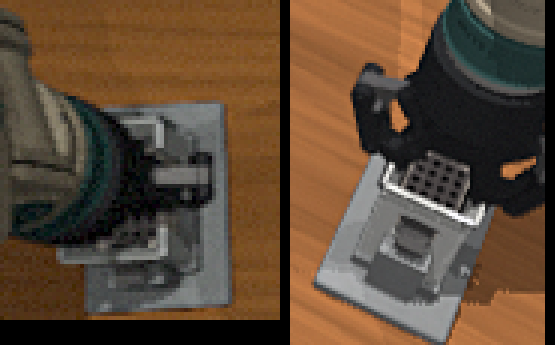

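Call:
{"api": "drive_tool", "payload": {"moves": [{"hand":0.5,"translation":[0,0,0.04],"turn":[0,0,0]},{"hand":0.5,"translation":[0,0,0.03],"turn":[0,0,0]},{"hand":0.5,"translation":[0,0,0],"turn":[0,0,0]}]}}

```text
time: 24.65
position: [555.8, 267.0, 65.3]
tool_rot: [[-0.999, -0.048, 0.0], [-0.048, 0.999, -0.0], [-0.0, -0.0, -1.0]]
wrist_force: [-3.8, -1.8, 11.0]
width: 0.444
```

Run:
```python
from h import *
plan(555.9,267.2,65,182.8,1)
shot("14",(170,150,70,80),(405,190,85,115))
q=pts("scene","14",(553,267),18,50,90);print(len(q),np.percentile(q[:,2],[5,25,50,75,95]))
```

```text
t 24.65 pos [555.8 267.   65.3] psi -177.3 tilt [ 0.0001 -0.0003] F [-3.8 -1.8 11. ] w 0.444 J [20. 17.]
n 1 (min 1 ) total world [ 0.1  0.2 -0.3] dpsi 0.1 turn/row z -0.019
0 [-0.0, 0.01, 0.01]
top origin 170 150 zoom 4
scene origin 405 190 zoom 3
187 [62.93162577 64.06815885 64.89985783 65.62783453 66.65330496]
```

View pics/z14.png

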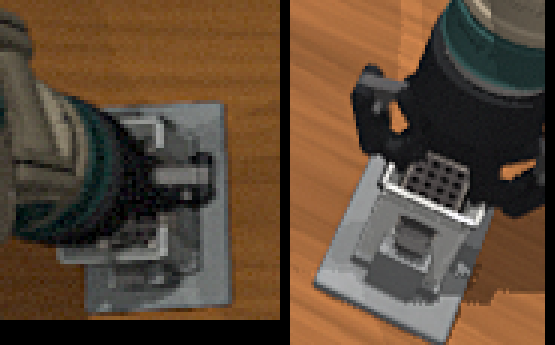

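Call:
{"api": "drive_tool", "payload": {"moves": [{"hand":0.5,"translation":[0,0,-0.06],"turn":[0,0,0]},{"hand":0.5,"translation":[0,0,-0.06],"turn":[0,0,0]},{"hand":0.5,"translation":[0,0,0],"turn":[0,0,0]}]}}

```text
time: 25.12
position: [555.8, 267.0, 68.3]
tool_rot: [[-0.999, -0.047, 0.0], [-0.047, 0.999, -0.0], [-0.0, -0.0, -1.0]]
wrist_force: [-2.7, -1.3, 9.7]
width: 0.447
```

Call:
{"api": "drive_tool", "payload": {"moves": [{"hand":0.5,"translation":[0,0,-0.04],"turn":[0,0,0]},{"hand":0.5,"translation":[0,0,0],"turn":[0,0,0]}]}}

```text
time: 25.38
position: [555.8, 267.0, 69.1]
tool_rot: [[-0.999, -0.047, 0.0], [-0.047, 0.999, -0.0], [-0.0, -0.0, -1.0]]
wrist_force: [-4.5, -2.0, 8.7]
width: 0.445
```

Call:
{"api": "drive_tool", "payload": {"moves": [{"hand":0.5,"translation":[0,0,-0.04],"turn":[0,0,0]},{"hand":0.5,"translation":[0,0,0],"turn":[0,0,0]}]}}

```text
time: 25.62
position: [555.8, 267.0, 69.3]
tool_rot: [[-0.999, -0.048, -0.0], [-0.048, 0.999, -0.0], [0.0, -0.0, -1.0]]
wrist_force: [-2.9, -1.6, 5.8]
width: 0.446
```

Call:
{"api": "drive_tool", "payload": {"moves": [{"hand":0.5,"translation":[0,0,-0.05],"turn":[0,0,0]},{"hand":0.5,"translation":[0,0,0],"turn":[0,0,0]}]}}

```text
time: 25.88
position: [555.8, 267.0, 69.4]
tool_rot: [[-0.999, -0.047, -0.0], [-0.047, 0.999, -0.0], [0.0, -0.0, -1.0]]
wrist_force: [-0.0, 0.3, -1.8]
width: 0.45
```

Run:
```python
from h import *
plan(555.9,267.2,70,182.8,1)
shot("15",(170,150,70,80),(405,190,85,115))
q=pts("scene","15",(553,267),18,50,90);print(len(q),np.percentile(q[:,2],[5,25,50,75,95]))
a=q[q[:,0]>553][:,2].mean();b=q[q[:,0]<553][:,2].mean();print("ends",a,b)
```

```text
t 25.88 pos [555.8 267.   69.4] psi -177.3 tilt [-0.0004 -0.0002] F [-0.   0.3 -1.8] w 0.450 J [20. 17.]
n 1 (min 1 ) total world [0.1 0.2 0.6] dpsi 0.1 turn/row z -0.02
0 [-0.0, 0.01, -0.02]
top origin 170 150 zoom 4
scene origin 405 190 zoom 3
204 [67.22282172 68.08518785 68.75883744 69.53016452 70.39694686]
ends 68.8981484920272 68.69298354679977
```

View pics/z15.png

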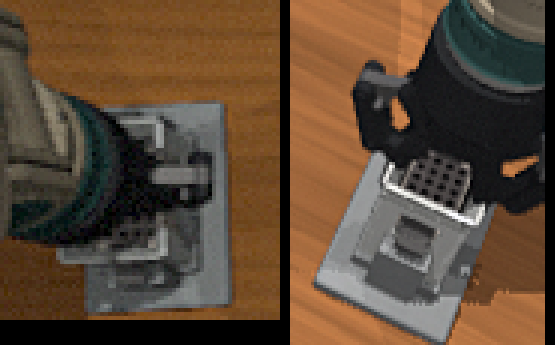

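It's latched. The cartridge stops dead at top ≈ 69 mm against an upward pull, and it's level. Releasing and lifting clear.

Call:
{"api": "drive_tool", "payload": {"moves": [{"hand":0.5,"translation":[0,0,0.05],"turn":[0,0,0]},{"hand":-0.25,"translation":[0,0,0],"turn":[0,0,0]},{"hand":-0.25,"translation":[0,0,0],"turn":[0,0,0]},{"hand":-0.25,"translation":[0,0,0],"turn":[0,0,0]},{"hand":-0.25,"translation":[0,0,0],"turn":[0,0,0]}]}}

```text
time: 26.6
position: [556.0, 267.2, 68.8]
tool_rot: [[-0.999, -0.048, 0.0], [-0.048, 0.999, 0.0], [-0.0, 0.0, -1.0]]
wrist_force: [-0.3, -0.6, -0.2]
width: 0.626
```

Call:
{"api": "drive_tool", "payload": {"moves": [{"hand":-0.25,"translation":[0,0,-0.1],"turn":[0,0,0]},{"hand":-0.25,"translation":[0,0,-0.2],"turn":[0,0,0]},{"hand":-0.25,"translation":[0,0,-0.4],"turn":[0,0,0]},{"hand":-0.25,"translation":[0,0,-0.8],"turn":[0,0,0]},{"hand":-0.25,"translation":[0,0,-1],"turn":[0,0,0]}]}}

```text
time: 27.22
position: [555.7, 267.0, 132.2]
tool_rot: [[-0.999, -0.048, -0.0], [-0.048, 0.999, -0.0], [0.0, -0.0, -1.0]]
wrist_force: [0.1, -0.6, 0.2]
width: 0.625
```

Call:
{"api": "drive_tool", "payload": {"moves": [{"hand":-0.25,"translation":[0,0,-1],"turn":[0,0,0]},{"hand":-0.25,"translation":[0,0,-1],"turn":[0,0,0]},{"hand":-0.25,"translation":[0.6,-1,-0.5],"turn":[0,0,0]},{"hand":-0.25,"translation":[1,-1,0],"turn":[0,0,0]},{"hand":-0.25,"translation":[1,-1,0],"turn":[0,0,0]}]}}

```text
time: 27.85
position: [494.4, 188.6, 195.0]
tool_rot: [[-0.999, -0.048, 0.002], [-0.048, 0.999, 0.0], [-0.002, 0.0, -1.0]]
wrist_force: [0.9, 1.0, -0.9]
width: 0.621
```

Call:
{"api": "drive_tool", "payload": {"moves": [{"hand":-0.25,"translation":[0.5,-1,0],"turn":[0,0,0]},{"hand":-0.25,"translation":[0.3,-1,0],"turn":[0,0,0]},{"hand":-0.25,"translation":[0,-1,0],"turn":[0,0,0]},{"hand":-0.25,"translation":[0,-0.5,0],"turn":[0,0,0]},{"hand":-0.25,"translation":[0,0,0],"turn":[0,0,0]}]}}

```text
time: 28.48
position: [479.1, 100.4, 194.3]
tool_rot: [[-0.999, -0.046, 0.001], [-0.046, 0.999, 0.0], [-0.001, 0.0, -1.0]]
wrist_force: [0.0, 0.3, -0.5]
width: 0.624
```

Run:
```python
from h import *
plan(555.9,267.2,70,182.8,1)
shot("16",(170,160,65,65),(405,200,75,105))
for n in("scene","top"):
    q=pts(n,"16",(554,267),18,45,100);print(n,len(q),np.percentile(q[:,2],[5,50,95]),"ends",q[q[:,0]>554][:,2].mean(),q[q[:,0]<554][:,2].mean())
    for nm,c,lo,hi in(("deep",(547,-305),36,60),("plate",None,8,25)):
        if c is None: continue
        q=pts(n,"16",c,60,lo,hi);print(n,nm,cv2.minAreaRect(q[:,:2].astype(np.float32)))
    a=np.load(f"pics/{n}0_img.npy").astype(int);b=np.load(f"pics/{n}16_img.npy").astype(int)
    x,y,w,h=(295,135,58,42) if n=="top" else (260,215,72,60)
    print(n,"plate diff",np.abs(a-b)[y:y+h,x:x+w].mean())
```

```text
t 28.48 pos [479.1 100.4 194.3] psi -177.4 tilt [0.0009 0.0004] F [ 0.   0.3 -0.5] w 0.624 J [4. 2.]
n 1 (min 8 ) total world [  76.8  166.8 -124.3] dpsi 0.2 turn/row z -0.038
0 [-3.38, 6.52, 4.97]
top origin 170 160 zoom 5
scene origin 405 200 zoom 3
scene 197 [66.88626787 68.75677736 70.78349066] ends 68.87056523431488 68.76323605805028
scene deep ((548.9140625, -304.71771240234375), (61.720211029052734, 41.27397155761719), 4.913311958312988)
scene plate diff 8.551157407407407Traceback (most recent call last):
  File "<stdin>", line 5, in <module>
    return _quantile_unchecked(
        a, q, axis, out, overwrite_input, method, keepdims, weights)
    return _ureduce(a,
                    func=_quantile_ureduce_func,
    ...<5 lines>...
                    overwrite_input=overwrite_input,
                    method=method)
    r = func(a, **kwargs)
    result = _quantile(arr,
                       quantiles=q,
    ...<2 lines>...
                       out=out,
                       weights=wgt)
    slices_having_nans = np.isnan(arr[-1, ...])
                                  ~~~^^^^^^^^^
IndexError: index -1 is out of bounds for axis 0 with size 0
```

View pics/z16.png

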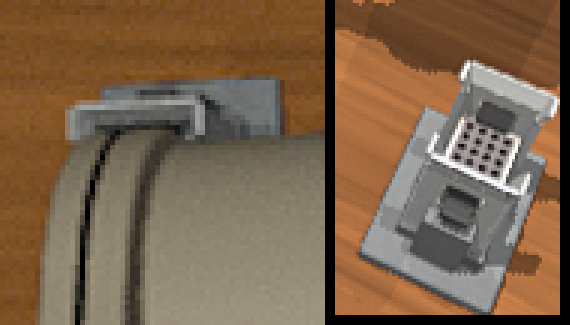

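Call:
{"api": "drive_tool", "payload": {"moves": [{"hand":-0.25,"translation":[0,-1,0],"turn":[0,0,0]},{"hand":-0.25,"translation":[0,-1,0],"turn":[0,0,0]},{"hand":-0.25,"translation":[0,-1,0],"turn":[0,0,0]},{"hand":-0.25,"translation":[0,-1,0],"turn":[0,0,0]},{"hand":-0.25,"translation":[0,-1,0],"turn":[0,0,0]}]}}

```text
time: 29.2
position: [485.0, -24.0, 193.8]
tool_rot: [[-0.999, -0.049, 0.0], [-0.049, 0.999, 0.0], [-0.0, 0.0, -1.0]]
wrist_force: [0.5, 0.8, -0.1]
width: 0.62
```

Call:
{"api": "drive_tool", "payload": {"moves": [{"hand":-0.25,"translation":[0,-0.5,0],"turn":[0,0,0]},{"hand":-0.25,"translation":[0,0,0],"turn":[0,0,0]},{"hand":-0.25,"translation":[0,0,0],"turn":[0,0,0]}]}}

```text
time: 29.58
position: [485.2, -35.8, 193.7]
tool_rot: [[-0.999, -0.048, -0.0], [-0.048, 0.999, 0.001], [0.0, 0.001, -1.0]]
wrist_force: [0.3, -0.4, -0.7]
width: 0.631
```

Run:
```python
from h import *
shot("17",(170,160,65,65),(405,200,75,105))
for n in("scene","top"):
    q=pts(n,"17",(554,267),18,45,100)
    if len(q):print(n,len(q),np.percentile(q[:,2],[5,50,95]),"ends",q[q[:,0]>554][:,2].mean(),q[q[:,0]<554][:,2].mean())
    q=pts(n,"17",(547,-305),60,36,60)
    if len(q):print(n,"deep",cv2.minAreaRect(q[:,:2].astype(np.float32)))
    for t in("0","17"):
        c=onz("top",323,156,15);q=pts(n,t,c,95,9,24)
        if len(q):print(n,t,"plate",cv2.minAreaRect(q[:,:2].astype(np.float32)),q.mean(0).round(1))
```

```text
top origin 170 160 zoom 5
scene origin 405 200 zoom 3
scene 194 [66.71993097 68.50753258 70.17747992] ends 68.63910400900643 68.43094367935706
scene deep ((548.7857666015625, -303.8767395019531), (61.46513748168945, 41.403289794921875), 4.40259313583374)
scene 0 plate ((669.671142578125, -22.220901489257812), (119.31156158447266, 79.47357177734375), 82.46155548095703) [671.5 -20.1  14.1]
scene 17 plate ((669.2789916992188, -22.779014587402344), (120.7921371459961, 79.64507293701172), 82.63593292236328) [671.6 -20.2  14.1]
top 185 [67.24023213 69.95372302 71.97036745] ends 69.96077685648923 69.61008302839748
top deep ((546.03662109375, -306.6407165527344), (60.07935333251953, 40.361610412597656), 5.580795764923096)
top 0 plate ((666.4226684570312, -22.47278594970703), (125.16061401367188, 82.19593811035156), 83.58702087402344) [666.9 -24.   15.2]
top 17 plate ((666.2340698242188, -23.966171264648438), (124.9778823852539, 82.29354858398438), 83.58832550048828) [667.9 -23.   15.2]
```

View pics/z17.png

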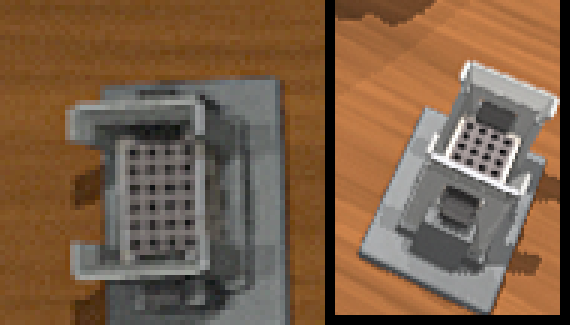

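```bash
python3 -c "
from workcell import *
print(job_done())"
```

```text
the job is handed in; nothing more can be done
None
```

The shallow cartridge is in the feeder, held under both catches on top of the one already inside. I handed the job in at about 30 s.

**What I did:**
- I lifted the cartridge out of the rack by its end faces and set it on the mat. It touched down at a TCP height of 15.8 mm, against 16 expected, and I let go.
- I took it again by its long sides, lowered it into the column without touching the walls, and pushed its top down to about 65.3 mm. The spring pushed back with about 11 N.
- Before releasing I pulled it gently upward. It stopped at about 69 mm and the force went from +9 to −2 N, so the catches were holding it.

**Last checks:**
- **Cartridge:** after release, its top reads 68.5 mm in the scene view and 70.0 mm in the top view (69 expected). It is level to within 0.4 mm.
- **Catches:** I judged them closed from the pull test and the final pictures; there is no joint reading to confirm it.
- **Deep cartridge and well plate:** both are where they started, within measurement noise of about 1.5 mm.
- **Robot:** it stands clear above the mat and touches nothing.

**Disagreements:** the two cameras differed by 1 to 3 mm in position and 1 to 2 mm in height. I corrected for this by comparing the held cartridge with the feeder in the same pictures. One check script stopped with an error because the arm blocked the top view; I moved the arm away and repeated it successfully.

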